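# Scoop walnuts from the sizing machine into a tub

### The arm

A 7-joint arm with a two-finger parallel gripper is mounted at the origin on the work surface. World frame = base frame: x ahead of the robot, y to its left, z up, the work surface at z = 0. Lengths are in m, angles in rad, forces in N, time in s.
With the tool pointing down it reaches from about 0.425 to 0.875 m from the base axis. Payload 4.7 kg.
Tool frame: the origin (TCP) lies on the centre line of the jaws, within the pads' length; the fingertips stand 14 mm ahead of it and the grasp point (between the pads) lies 5 mm behind it; z points along the fingers, y is the line along which they close (so a half turn about z gives the same grasp; the last joint's range is limited). The gripper opens to 87 mm and grips with 3 to 60 N. Pads are 19 mm wide; open, the fingers measure 117 mm over their backs; the gripper's body (75 mm by 190 mm) begins 51 mm behind the grasp point.
Start: joints at [-1.095, 0.321, -0.07, 1.45, 0.023, 1.371, -0.057], TCP at [0.29, 0.582, 0.209] pointing down, gripper open.
Joint ranges: [-2.86, 2.86], [-0.3, 2.09], [-1.38, 1.24], [0.06, 2.45], [-1.56, 4.7], [0.09, 2.05], [-2.69, 2.69]. Speed limits (rad/s): [2.57, 2.57, 3.14, 3.14, 3.14, 3.14, 3.14].

### API

Orientations are given as a rotation vector (axis times angle).
In Python, from bench import ctrl gives the robot as it stands.
- The arm moves only by the tool send_rows, never from a script. Its argument "steps" is a list of rows, each an object of numbers: "tx", "ty", "tz": the shift along the tool's x, y, z in units of 60 mm (1.0 is 60 mm); "turn": the turn about the tool's z in units of 8 degrees (1.0 is 8 degrees); "grip": the opening, from 0 (shut) to 1 (fully open). A call has 1 to 12 rows; each row shifts and turns the commanded pose from where the row before left it, along the tool's axes as they then stand; what a row does not reach is not made up. A row lasts 1/8 s, in which the tool goes at most 62.5 mm and 10.7 degrees, less where a joint would pass 70% of its speed; a pose out of reach is approached as far as the arm can. A call is refused whole if a number of a shift passes 1 or a number of a turn 1, either way. A call with a gripper value outside its range is refused whole. The fingers move at their own pace and stop on an object; "newtons" is the grip in N (left out, the last holds). Time passes only in rows, so rows that do not move let the fingers close. It gives the time, the measured TCP pose, the force, the opening and the grip force at its end, in the units of the state.
- ctrl.get_state(): the state, without advancing time (a new reading comes with each control period).
- ctrl.get_image(name): name is "side" or "top"; returns a dict with "pixels" (480x640x3 uint8, red, green, blue), "K" (3x3 intrinsics, pixels), "cam_to_world" (4x4, takes a point from camera to world coordinates). Camera axes: x right, y down, z forward; pixel columns grow to the right and rows downward; lengths in m; the calibration is good to about 2 mm. A picture is of the moment at which its call begins. There is no depth.
- ctrl.close_job(): hands the job in; it is judged then, once.
The state is a dict: "time": time; "joint_positions": joint angles; "qd": joint speeds; "joint_torque": joint torques, N m; "position": TCP position; "tool_rot": TCP orientation; "ft_force": force on the tool from outside, world axes, zero at the start; "torque": the same for the moment, N m; "grip_width": opening from 0.0 (shut) to 1.0 (fully open); "grip_force": force on a finger pad.
Only numpy, scipy, OpenCV 4.12 (cv2) and the standard library are available. Lean on these libraries where they do the work, as an engineer would, in place of code of your own. Each camera call takes 0.05 s, during which the arm holds its last target. There are 200 camera calls.

### The job

Take the steel hand scoop from its dish, scoop the walnuts up out of the sizing machine's catch tray and tip at least four of the five into the open tub on the scale; a walnut you do not move stays in the catch tray, none may end anywhere else, and the gripper must not touch the walnuts. Then lay the scoop back flat in its dish, keep the tub upright on the scale, and leave the other things on the table where they are.

Things in the scene. Friction and masses are not known exactly. Their poses are not given: they have to be found in the camera images.
- machine: Steel benchtop nut sizing machine, fixed, with a catch tray in front. Origin: on the table under the middle of the tray; +x runs along the tray to the machine, z up. Cabinet x 170 to 450, y -80 to 160, up to z 280, hopper above to z 360. A short hood over the tray's far end, x 125 to 180, underside above z 165.
- tray_floor (a point): point on the tray floor: machine frame 0, 0, z 12, same axes. In the machine frame: flat floor x -150 to 95, inner width 88, side walls 4 thick up to z 46 (z 80 from x 60 to 160), near rim at x -152 up to z 20. All else open above. Walnuts start at x -30 to 90; the tray is empty from x -150 to -30.
- ramp_foot (a point): where the flat tray floor ends: machine frame x 95, z 12. From here the tray's smooth full-width end wall rises, leaning back, at 75 degrees to x 113, z 80 (flat top behind): pushed against it and drawn up along it, the scoop gets under the walnuts.
- nut0: whole walnut in its shell, light brown, about 35 long and 31 thick, 12 g; origin at its centre; rolls easily, slides on steel (friction about 0.35); starts on the floor of the catch tray
- nut1: whole walnut in its shell, light brown, about 35 long and 31 thick, 12 g; origin at its centre; rolls easily, slides on steel (friction about 0.35); starts on the floor of the catch tray
- nut2: whole walnut in its shell, light brown, about 35 long and 31 thick, 12 g; origin at its centre; rolls easily, slides on steel (friction about 0.35); starts on the floor of the catch tray
- nut3: whole walnut in its shell, light brown, about 35 long and 31 thick, 12 g; origin at its centre; rolls easily, slides on steel (friction about 0.35); starts on the floor of the catch tray
- nut4: whole walnut in its shell, light brown, about 35 long and 31 thick, 12 g; origin at its centre; rolls easily, slides on steel (friction about 0.35); starts on the floor of the catch tray
- scoop: Loose hand scoop, 0.16 kg, steel pan, black handle. Origin: centre of the pan's underside, +x to the open front lip, z up. Pan 100 long, 78 wide, floor 2.5 thick, thinned to 1 at the lip; back wall and side walls from x -50 to 5 are 38 high, side walls 22 high from x 5 to 30, none beyond. Level or nose-up it carries the walnuts; nose-down by 45 degrees or more they roll out.
- scoop_grip (a point): middle of the handle: scoop frame x -102, y 0, z 49; grip here across it. The straight handle is 18 wide (y) by 24 high, starts at the pan's back wall (x -50, z 30) and runs back and up at 20 degrees, 115 long, to x -158, z 69.
- scoop_lip (a point): middle of the pan's front lip, underside: scoop frame x 50, y 0, z 0
- dish: Fixed shallow aluminium dish in which the scoop lies, 138 (x) by 116 (y), rim 10 high, 4 thick, inner floor at z 4. Origin: centre of its underside. The scoop starts with its pan in the dish, its axes nearly along the dish's; the handle sticks out over the -x rim.
- tub: Open white plastic tub, loose, 0.25 kg, 148 (x) by 136 (y) by 70 high, wall and floor 3. Origin: centre of its underside. Stands on the scale.
- tub_mid (a point): point in the middle of the tub, 30 above its underside; a walnut whose centre is within 83 of it lies in the tub
- scale: Fixed low bench scale, platform 180 by 160, top at z 30; a small control block on its -x side, up to x -122, z 19. Origin: centre of its underside. Scale and dish may stand either way round to the robot's right.
- jar_a: Bystander: closed glass jar, 68 across, 100 high; origin at the centre of its underside
- jar_b: Bystander: closed glass jar, 68 across, 100 high; origin at the centre of its underside
- spray: Bystander: clear plastic bottle, 64 across, 170 high; origin at the centre of its underside
- cup: Bystander: steel cup, 84 across, 55 high; origin at the centre of its underside
- block: Bystander: wooden block, 80 by 50 by 30 high; origin at the centre of its underside
Mind the look-alikes: they are no part of the job. Leave any pink look-alike of the scoop alone.

How it is judged:
By the outcome, as a careful person would: the job done as asked, in the order asked, and still so for the second after the job is handed in, with the robot touching nothing.
It also fails if it takes over 64 s, if anything falls off the work surface, if the arm or the gripper's body presses on something with over 40 N, if the wrist force passes 120 N, or if a joint passes its speed limit or range.

## Working session

There is one attempt and no reset: what is moved stays moved. The work goes in short steps, Python scripts to look and compute and a tool call to move; the robot and the scene stay as the last step left them, time stands still between calls to the robot, and variables do not carry over. Pictures are saved under pics/ and viewed, at most 10 in all, crops included, and the job is handed in when it is done.

Besides the shell and the picture viewer there is one more tool, called as name(argument=value, ...), one argument or row to a line, values as JSON. send_rows: Moves the arm, as the interface text tells. Its arguments: {"type":"object","properties":{"steps":{"type":"array"},"newtons":{"type":"number"}},"required":["steps"]}

```bash
ls; mkdir -p pics; cat > look.py <<'E'
import numpy as np, cv2, sys
from bench import ctrl
def snap(cam,name):
    d=ctrl.get_image(cam); np.savez(f'{cam}.npz',**d)
    cv2.imwrite(f'pics/{name}.png',d['pixels'][:,:,::-1]); return d
def ray(d,u,v):
    K,T=np.array(d['K']),np.array(d['cam_to_world']); r=T[:3,:3]@np.linalg.solve(K,[u,v,1.]); return T[:3,3],r/np.linalg.norm(r)
def onz(d,u,v,z):
    o,r=ray(d,u,v); return o+r*(z-o[2])/r[2]
def tri(d1,p1,d2,p2):
    o1,r1=ray(d1,*p1); o2,r2=ray(d2,*p2)
    s=np.linalg.lstsq(np.c_[r1,-r2],o2-o1,rcond=None)[0]
    a,b=o1+r1*s[0],o2+r2*s[1]; return (a+b)/2,np.linalg.norm(a-b)
def proj(d,P):
    K,T=np.array(d['K']),np.linalg.inv(np.array(d['cam_to_world'])); c=T[:3,:3]@P+T[:3,3]; p=K@c; return p[:2]/p[2]
E
python3 - <<'E'
from look import *
for c in('side','top'):
    d=snap(c,c+'0'); print(c,np.round(d['K'],1).tolist(),np.round(d['cam_to_world'],3).tolist())
print(ctrl.get_state())
E
```

```text
pics
side [[514.3, 0.0, 327.1], [0.0, 514.3, 226.4], [0.0, 0.0, 1.0]] [[-0.808, -0.378, 0.452, 0.08], [-0.589, 0.512, -0.625, 0.571], [0.004, -0.772, -0.636, 0.696], [0.0, 0.0, 0.0, 1.0]]
top [[625.2, 0.0, 316.2], [0.0, 625.2, 231.2], [0.0, 0.0, 1.0]] [[0.007, -0.983, 0.185, 0.279], [-1.0, -0.008, -0.003, -0.061], [0.005, -0.185, -0.983, 1.494], [0.0, 0.0, 0.0, 1.0]]
{'time': 0.1, 'joint_positions': array([-1.09492152,  0.3217562 , -0.07005906,  1.45154551,  0.02262224,
        1.37076933, -0.05691454]), 'qd': array([-0.00158165, -0.00249779, -0.00057696, -0.00375621,  0.00024007,
       -0.00034203, -0.00044066]), 'joint_torque': array([ 3.06933807e-04, -4.92572200e+01, -4.05309917e-01, -3.13400030e+01,
       -6.40491676e-02,  3.95509042e-02,  6.92198205e-05]), 'position': array([0.28944094, 0.58143732, 0.20806969]), 'tool_rot': array([-7.18875341e-01, -3.05796155e+00,  2.62438689e-03]), 'ft_force': array([-0.5318015 ,  0.08692177, -0.30020455]), 'torque': array([ 0.07461469, -0.01579709, -0.00025125]), 'grip_force': 0.0, 'grip_width': 1.0020280260413805}
```

View pics/side0.png

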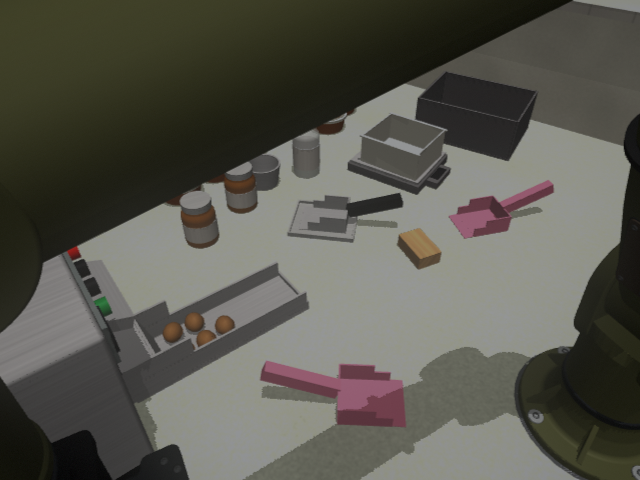

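View pics/top0.png

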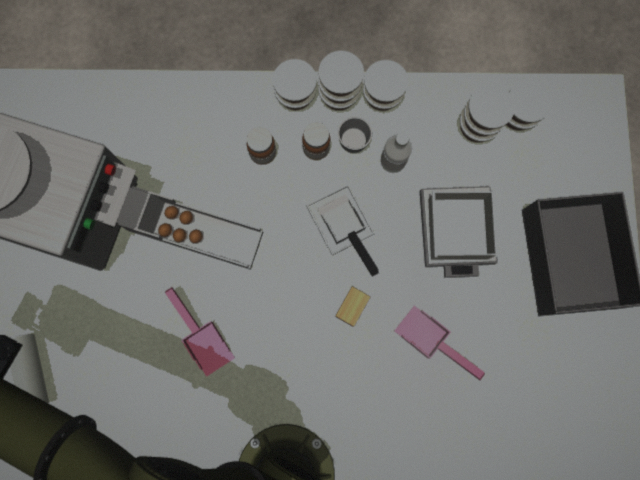

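The real scoop is the one with the steel pan and black handle: top about (345,235), side about (350,210). The look-alikes are pink, at top (200,335) and (435,340). I'll check this in one enlarged composite that also shows the tray and tub.

```bash
python3 - <<'E'
import cv2,numpy as np
t=cv2.imread('pics/top0.png');s=cv2.imread('pics/side0.png')
r=lambda im,x,y,w,h:cv2.resize(im[y:y+h,x:x+w],(400,300),interpolation=cv2.INTER_CUBIC)
a=np.vstack([np.hstack([r(t,295,178,133,100),r(s,280,180,133,100)]),np.hstack([r(t,135,175,133,100),r(s,120,245,200,150)])])
cv2.imwrite('pics/crop1.png',a)
E
```

```text
(no output)
```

View pics/crop1.png

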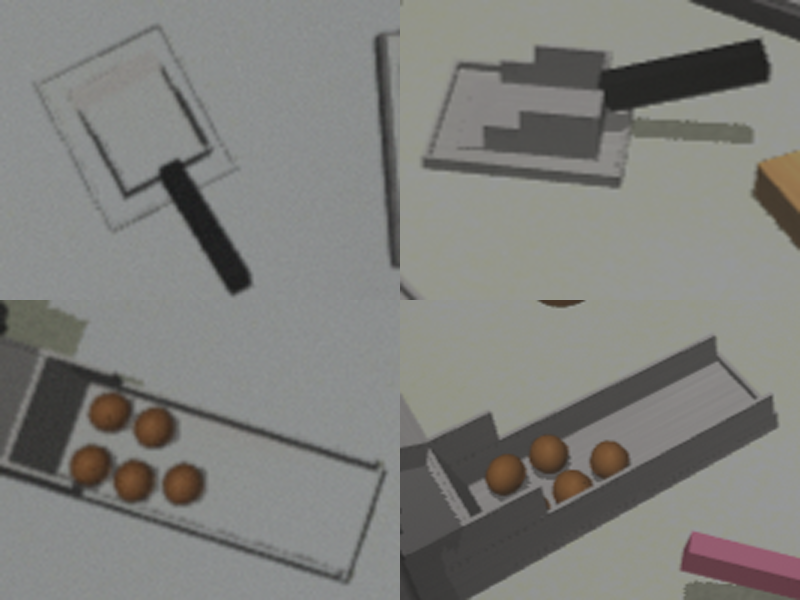

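The crop confirms the steel scoop with the black handle in its dish. It also shows the five nuts on the tray floor and the tray wall-end corners, at top (262,229) and (251,268), side (277,264) and (307,294).

```bash
cat > m.py <<'E'
from look import *
T=dict(np.load('top.npz'));S=dict(np.load('side.npz'))
def handle(d,box):
    x,y,w,h=box; g=d['pixels'][y:y+h,x:x+w].max(2)
    m=(g<60).astype(np.uint8); n,l,st,c=cv2.connectedComponentsWithStats(m); k=1+st[1:,4].argmax()
    p=np.argwhere(l==k)[:,::-1]+[x,y]; r=cv2.minAreaRect(p.astype(np.float32)); b=cv2.boxPoints(r)
    e=sorted([((b[i]+b[(i+1)%4])/2,np.linalg.norm(b[i]-b[(i+1)%4])) for i in range(4)],key=lambda q:q[1])[:2]
    return np.array(r[0]),[q[0] for q in e],r[1],st[k,4]
if __name__=='__main__':
    np.set_printoptions(precision=4,suppress=True)
    ht=handle(T,(335,220,60,65)); hs=handle(S,(340,185,70,40)); print(ht,hs)
    print('mid',tri(T,ht[0],S,hs[0]))
    for a in ht[1]:
        for b in hs[1]: print('end',a,b,tri(T,a,S,b))
    A,ea=tri(T,(262,229.3),S,(277.5,264)); B,eb=tri(T,(250.7,267.7),S,(306.5,294)); C,ec=tri(T,(175,201.7),S,(165,302.5))
    print('tray',A,ea,B,eb,np.linalg.norm(A-B),'step',C,ec)
    hsv=cv2.cvtColor(T['pixels'],cv2.COLOR_RGB2HSV); m=cv2.inRange(hsv,(3,90,60),(20,255,255)); m[:, :140]=0;m[:,220:]=0;m[:190]=0;m[260:]=0
    n,l,st,c=cv2.connectedComponentsWithStats(m)
    for i in range(1,n):
        if st[i,4]>20: print('nut',c[i],st[i,4],onz(T,*c[i],.028))
    # machine corners cabinet
    print('dish px',[onz(T,295+u/3,178+v/3,.01) for u,v in((37,84),(157,27),(237,168),(112,230))])
    t=T['pixels'][175:290,410:505]; cv2.imwrite('pics/tub.png',np.hstack([cv2.resize(t[:,:,::-1],(400,484),interpolation=2),cv2.resize(S['pixels'][110:195,340:455,::-1],(400,484))]))
E
python3 m.py
```

```text
(array([363.6605, 252.5739]), [array([350.7289, 232.5298], dtype=float32), array([376.5922, 272.6179], dtype=float32)], (47.70716094970703, 11.113600730895996), np.int32(399)) (array([373.7692, 204.8461]), [array([401.0769, 199.3846], dtype=float32), array([346.4615, 210.3077], dtype=float32)], (13.728130340576172, 55.696983337402344), np.int32(746))
mid (array([ 0.5013, -0.177 ,  0.0517]), np.float64(0.00032013303085228764))
end [350.7289 232.5298] [401.0769 199.3846] (array([ 0.4895, -0.1606,  0.1001]), np.float64(0.10374374255240557))
end [350.7289 232.5298] [346.4615 210.3077] (array([ 0.5512, -0.1486,  0.0324]), np.float64(0.0019136177154037378))
end [376.5922 272.6179] [401.0769 199.3846] (array([ 0.453 , -0.2045,  0.0705]), np.float64(0.002124588394415577))
end [376.5922 272.6179] [346.4615 210.3077] (array([ 0.5053, -0.1813,  0.0258]), np.float64(0.11086027474816285))
tray [0.5587 0.0633 0.0344] 0.002060288888437084 [0.4686 0.0888 0.0322] 0.005643655708356333 0.09372922363164278 step [0.6176 0.2667 0.0712] 0.007103757306382014
nut [170.8305 211.8051] 118 [0.6    0.2828 0.028 ]
nut [185.4746 216.9492] 118 [0.5877 0.2472 0.028 ]
nut [164.377  229.6311] 122 [0.5564 0.296  0.028 ]
nut [178.7016 234.8387] 124 [0.544  0.2613 0.028 ]
nut [195.2149 235.8926] 121 [0.5418 0.2219 0.028 ]
dish px [array([ 0.6211, -0.0441,  0.01  ]), array([ 0.6696, -0.1416,  0.01  ]), array([ 0.5531, -0.2058,  0.01  ]), array([ 0.5019, -0.1052,  0.01  ])]
```

View pics/tub.png

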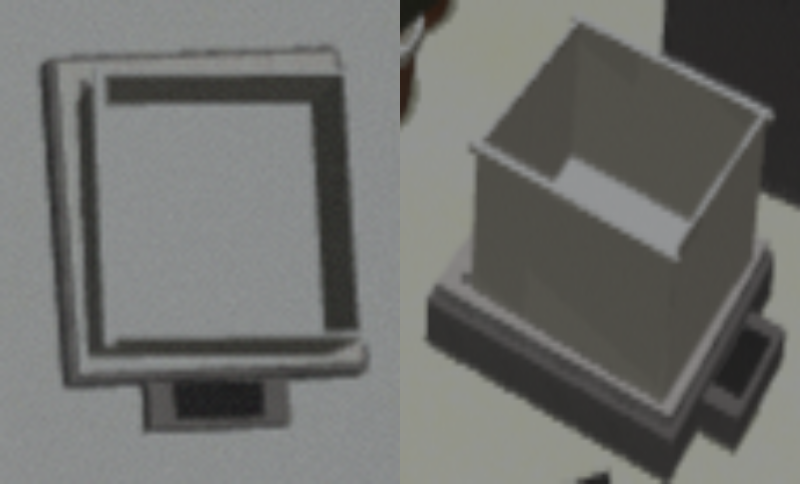

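The tub rim is clear, and the scale's control block is on the robot side. Next I'll refine the tray centre line with brightness profiles and triangulate the tub rim.

```bash
python3 - <<'E'
from m import *
np.set_printoptions(precision=4,suppress=True)
th=np.radians(74); ex=np.array([np.cos(th),np.sin(th),0]); ey=np.array([-np.sin(th),np.cos(th),0]); O=np.array([.5555,.2222,0])
for name,d,z in(('top',T,.046),('top',T,.012),('side',S,.046)):
  g=cv2.cvtColor(d['pixels'],cv2.COLOR_RGB2GRAY)
  for x in(-.13,-.09,-.05):
    row=[]
    for y in np.arange(-.06,.061,.004):
        v=[cv2.getRectSubPix(g.astype(np.float32),(1,1),tuple(proj(d,O+ex*(x+k)+ey*y+[0,0,z]).astype(float)))[0,0] for k in(-.008,0,.008)]
        row.append(int(np.mean(v)))
    print(name,z,x,row)
# along axis: near rim
g=cv2.cvtColor(T['pixels'],cv2.COLOR_RGB2GRAY)
print([int(np.mean([cv2.getRectSubPix(g.astype(np.float32),(1,1),tuple(proj(T,O+ex*x+ey*y+[0,0,.02]).astype(float)))[0,0] for y in(-.02,0,.02)])) for x in np.arange(-.17,-.13,.002)])
f=lambda u,v:(410+u*95/400,175+v*115/484); s=lambda u,v:(340+u*115/400,110+v*85/484)
q=[tri(T,f(*a),S,s(*b)) for a,b in(((100,70),(175,20)),((340,68),(75,148)),((362,337),(280,255)),((112,343),(370,113)))]
for r in q: print('tub',r, )
print('tubmean',np.mean([r[0] for r in q],0))
for a in((100,70),(340,68),(362,337),(112,343)): print(onz(T,*f(*a),.1))
for a in((42,62),(335,50),(368,370),(68,382)): print('scale',onz(T,*f(*a),.03))
print('cab',[onz(T,*p,.28) for p in((110,148),(72,258))],'jars',[onz(T,*p,.1) for p in((259,137),(316,133))],'spray',onz(T,402,143,.17),onz(T,394,164,0))
E
```

```text
top 0.046 -0.13 [140, 140, 140, 140, 117, 67, 124, 140, 141, 140, 140, 141, 140, 141, 141, 142, 142, 141, 141, 140, 141, 140, 141, 142, 141, 138, 125, 118, 81, 136, 141]
top 0.046 -0.09 [140, 141, 141, 137, 108, 76, 132, 140, 139, 140, 141, 140, 140, 141, 140, 141, 141, 140, 140, 140, 140, 140, 140, 141, 141, 135, 121, 111, 92, 138, 140]
top 0.046 -0.05 [140, 140, 140, 135, 96, 83, 133, 139, 138, 139, 141, 140, 139, 139, 140, 141, 140, 140, 140, 140, 140, 140, 139, 140, 140, 133, 123, 99, 101, 138, 141]
top 0.012 -0.13 [141, 141, 137, 96, 77, 134, 141, 142, 141, 141, 142, 141, 140, 141, 141, 141, 141, 141, 140, 140, 140, 140, 141, 142, 140, 129, 124, 85, 122, 140, 140]
top 0.012 -0.09 [140, 141, 133, 88, 90, 137, 140, 139, 141, 141, 141, 140, 140, 141, 140, 140, 140, 141, 140, 141, 140, 140, 140, 141, 139, 122, 117, 80, 131, 140, 140]
top 0.012 -0.05 [141, 140, 131, 77, 98, 136, 138, 139, 139, 140, 139, 139, 139, 141, 140, 140, 141, 140, 140, 140, 140, 139, 140, 139, 135, 118, 108, 85, 134, 140, 140]
side 0.046 -0.13 [148, 148, 148, 146, 126, 80, 75, 74, 79, 92, 96, 96, 117, 125, 124
[... 572 characters left out ...]
945314411))
tub (array([ 0.6903, -0.4796,  0.0072]), np.float64(0.06166714653652992))
tub (array([ 0.5268, -0.4907,  0.0045]), np.float64(0.04774283174325171))
tub (array([ 0.4541, -0.3283,  0.1802]), np.float64(0.04197061422498046))
tubmean [ 0.5661 -0.4071  0.0919]
[ 0.6366 -0.3354  0.1   ]
[ 0.6388 -0.4667  0.1   ]
[ 0.4903 -0.4718  0.1   ]
[ 0.486  -0.3377  0.1   ]
scale [ 0.659 -0.316  0.03 ]
scale [ 0.6675 -0.4846  0.03  ]
scale [ 0.4822 -0.4949  0.03  ]
scale [ 0.4741 -0.3262  0.03  ]
cab [array([0.676 , 0.3533, 0.28  ]), array([0.4508, 0.4122, 0.28  ])] jars [array([0.7646, 0.0693, 0.1   ]), array([ 0.7756, -0.0637,  0.1   ])] spray [ 0.7291 -0.2543  0.17  ] [ 0.7321 -0.2582  0.    ]
```

```bash
cat > plan.py <<'E'
# prints rows from the measured (or given) pose through waypoints (x,y,z,heading deg of tool x)
from look import *
import json
from scipy.spatial.transform import Rotation as R
def pose():
    s=ctrl.get_state(); r=R.from_rotvec(s['tool_rot']).as_matrix()
    return [*s['position'],np.degrees(np.arctan2(r[1,0],r[0,0]))],r,s
def plan(wps,step=.9,start=None,turn=1.):
    p=np.array(start if start is not None else pose()[0],float); rows=[]
    for w in wps:
        w=np.array(w,float); dh=(w[3]-p[3]+180)%360-180
        n=max(1,int(np.ceil(max(np.linalg.norm(w[:3]-p[:3])/.06/step,abs(dh)/8/turn-1e-6))))
        for k in range(n):
            d=(w[:3]-p[:3])/(n-k)/.06; h=np.radians(p[3]); dh=(w[3]-p[3]+180)%360-180
            r=[round(v,2) for v in(d[0]*np.cos(h)+d[1]*np.sin(h),d[0]*np.sin(h)-d[1]*np.cos(h),-d[2],-dh/8/(n-k))]
            p[:2]+=.06*(r[0]*np.array([np.cos(h),np.sin(h)])+r[1]*np.array([np.sin(h),-np.cos(h)])); p[2]-=.06*r[2]; p[3]-=8*r[3]
            rows.append(r)
    for i in range(0,len(rows),12): print('[tx,ty,tz,turn]',rows[i:i+12])
    print('ends',np.round(p,4))
if __name__=='__main__':
    np.set_printoptions(precision=4,suppress=True)
    print(np.round(pose()[0],4)); a=json.loads(sys.argv[1]); plan(a,float(sys.argv[2]) if len(sys.argv)>2 else .9)
E
python3 plan.py '[[0.30,0.36,0.20,153.5],[0.40,0.16,0.19,85],[0.49,-0.183,0.15,29.5]]'
```

```text
[  0.2894   0.5814   0.2081 153.5419]
[tx,ty,tz,turn] [[np.float64(-0.36), np.float64(-0.65), np.float64(0.03), np.float64(0.0)], [np.float64(-0.36), np.float64(-0.64), np.float64(0.03), np.float64(0.0)], [np.float64(-0.36), np.float64(-0.65), np.float64(0.02), np.float64(0.0)], [np.float64(-0.36), np.float64(-0.64), np.float64(0.03), np.float64(0.0)], [np.float64(-0.36), np.float64(-0.65), np.float64(0.02), np.float64(0.01)], [np.float64(-0.33), np.float64(-0.25), np.float64(0.02), np.float64(0.95)], [np.float64(-0.36), np.float64(-0.2), np.float64(0.02), np.float64(0.95)], [np.float64(-0.39), np.float64(-0.15), np.float64(0.02), np.float64(0.95)], [np.float64(-0.4), np.float64(-0.1), np.float64(0.02), np.float64(0.95)], [np.float64(-0.41), np.float64(-0.05), np.float64(0.02), np.float64(0.95)], [np.float64(-0.41), np.float64(0.01), np.float64(0.02), np.float64(0.95)], [np.float64(-0.41), np.float64(0.06), np.float64(0.02), np.float64(0.95)]]
[tx,ty,tz,turn] [[np.float64(-0.4), np.float64(0.12), np.float64(0.02), np.float64(0.95)], [np.float64(-0.38), np.float64(0.17), np.float64(0.01), np.float64(0.96)], [np.float64(-0.79), np.float64(0.28), np.float64(0.1), np.float64(0.99)], [np.float64(-0.75), np.float64(0.39), np.float64(0.09), np.float64(0.99)], [np.float64(-0.69), np.float64(0.49), np.float64(0.1), np.float64(0.99)], [np.float64(-0.61), np.float64(0.58), np.float64(0.09), np.float64(0.99)], [np.float64(-0.53), np.float64(0.66), np.float64(0.1), np.float64(0.99)], [np.float64(-0.43), np.float64(0.73), np.float64(0.09), np.float64(0.99)], [np.float64(-0.32), np.float64(0.78), np.float64(0.1), np.float64(1.0)]]
ends [ 0.4901 -0.183   0.1499 29.4619]
```

send_rows(
  steps=[
    {"tx":-0.36,"ty":-0.65,"tz":0.03,"turn":0,"grip":1},
    {"tx":-0.36,"ty":-0.64,"tz":0.03,"turn":0,"grip":1},
    {"tx":-0.36,"ty":-0.65,"tz":0.02,"turn":0,"grip":1},
    {"tx":-0.36,"ty":-0.64,"tz":0.03,"turn":0,"grip":1},
    {"tx":-0.36,"ty":-0.65,"tz":0.02,"turn":0,"grip":1},
    {"tx":-0.33,"ty":-0.25,"tz":0.02,"turn":0.95,"grip":1},
    {"tx":-0.36,"ty":-0.2,"tz":0.02,"turn":0.95,"grip":1},
    {"tx":-0.39,"ty":-0.15,"tz":0.02,"turn":0.95,"grip":1},
    {"tx":-0.4,"ty":-0.1,"tz":0.02,"turn":0.95,"grip":1},
    {"tx":-0.41,"ty":-0.05,"tz":0.02,"turn":0.95,"grip":1},
    {"tx":-0.41,"ty":0.01,"tz":0.02,"turn":0.95,"grip":1},
    {"tx":-0.41,"ty":0.06,"tz":0.02,"turn":0.95,"grip":1},
  ],
)

```text
time: 1.6
position: [0.3779, 0.2042, 0.1925]
tool_rot: [-2.017, -2.408, 0.001]
ft_force: [-0.6, 0.8, 0.3]
grip_width: 0.997
grip_force: 0.0
```

send_rows(
  steps=[
    {"tx":-0.4,"ty":0.12,"tz":0.02,"turn":0.95},
    {"tx":-0.38,"ty":0.17,"tz":0.01,"turn":0.96},
    {"tx":-0.79,"ty":0.28,"tz":0.1,"turn":0.99},
    {"tx":-0.75,"ty":0.39,"tz":0.09,"turn":0.99},
    {"tx":-0.69,"ty":0.49,"tz":0.1,"turn":0.99},
    {"tx":-0.61,"ty":0.58,"tz":0.09,"turn":0.99},
    {"tx":-0.53,"ty":0.66,"tz":0.1,"turn":0.99},
    {"tx":-0.43,"ty":0.73,"tz":0.09,"turn":0.99},
    {"tx":-0.32,"ty":0.78,"tz":0.1,"turn":1.0},
    {"tx":0},
  ],
)

```text
validation failed for argument at $.st...
```

```bash
sed -i "s/rows.append(r)/rows.append([float(v) for v in r])/" plan.py
python3 plan.py '[[0.49,-0.183,0.11,29.5],[0.49,-0.183,0.053,29.5]]' .5
```

```text
[  0.3779   0.2042   0.1925 100.0951]
[tx,ty,tz,turn] [[-0.48, 0.05, 0.1, 0.63], [-0.47, 0.09, 0.1, 0.63], [-0.46, 0.13, 0.1, 0.63], [-0.45, 0.17, 0.1, 0.63], [-0.43, 0.21, 0.1, 0.63], [-0.41, 0.25, 0.1, 0.63], [-0.39, 0.29, 0.1, 0.63], [-0.36, 0.32, 0.1, 0.63], [-0.33, 0.35, 0.1, 0.63], [-0.3, 0.37, 0.1, 0.63], [-0.26, 0.4, 0.09, 0.63], [-0.23, 0.42, 0.1, 0.63]]
[tx,ty,tz,turn] [[-0.19, 0.44, 0.09, 0.63], [-0.15, 0.46, 0.1, 0.63], [-0.0, -0.0, 0.47, 0.0], [-0.0, -0.0, 0.48, 0.0]]
ends [ 0.4901 -0.1832  0.0527 29.5351]
```

send_rows(
  steps=[
    {"tx":-0.4,"ty":0.12,"tz":0.02,"turn":0.95,"grip":1},
    {"tx":-0.38,"ty":0.17,"tz":0.01,"turn":0.96,"grip":1},
    {"tx":-0.79,"ty":0.28,"tz":0.1,"turn":0.99,"grip":1},
    {"tx":-0.75,"ty":0.39,"tz":0.09,"turn":0.99,"grip":1},
    {"tx":-0.69,"ty":0.49,"tz":0.1,"turn":0.99,"grip":1},
    {"tx":-0.61,"ty":0.58,"tz":0.09,"turn":0.99,"grip":1},
    {"tx":-0.53,"ty":0.66,"tz":0.1,"turn":0.99,"grip":1},
    {"tx":-0.43,"ty":0.73,"tz":0.09,"turn":0.99,"grip":1},
    {"tx":-0.32,"ty":0.78,"tz":0.1,"turn":1.0,"grip":1},
    {"tx":0,"ty":0,"tz":0,"turn":0,"grip":1},
  ],
)

```text
time: 2.85
position: [0.4901, -0.1868, 0.1502]
tool_rot: [3.039, 0.789, -0.004]
ft_force: [-0.6, 0.6, -0.5]
grip_width: 1.0
grip_force: 0.0
```

```bash
python3 plan.py '[[0.49,-0.183,0.053,29.5]]' .4
```

```text
[ 0.4901 -0.1868  0.1502 29.0988]
[tx,ty,tz,turn] [[0.01, -0.01, 0.32, -0.01], [0.01, -0.01, 0.32, -0.01], [0.0, -0.01, 0.33, -0.01], [0.01, -0.01, 0.32, -0.01], [0.0, -0.02, 0.33, -0.01]]
ends [ 0.4899 -0.1828  0.053  29.4988]
```

send_rows(
  steps=[
    {"tx":0.01,"ty":-0.01,"tz":0.32,"turn":-0.01,"grip":1},
    {"tx":0.01,"ty":-0.01,"tz":0.32,"turn":-0.01,"grip":1},
    {"tx":0,"ty":-0.01,"tz":0.33,"turn":-0.01,"grip":1},
    {"tx":0.01,"ty":-0.01,"tz":0.32,"turn":-0.01,"grip":1},
    {"tx":0,"ty":-0.02,"tz":0.33,"turn":-0.01,"grip":1},
    {"tx":0,"ty":0,"tz":0,"turn":0,"grip":1},
  ],
)

```text
time: 3.6
position: [0.4892, -0.1766, 0.0522]
tool_rot: [-3.032, -0.814, 0.005]
ft_force: [0.5, 0.4, -0.4]
grip_width: 1.002
grip_force: 0.0
```

```bash
python3 - <<'E'
from look import *
S=snap('side','side1');T=snap('top','top1')
s=cv2.resize(S['pixels'][150:250,280:440],(800,500))[:,:,::-1]
cv2.imwrite('pics/c2.png',np.hstack([cv2.resize(s,(400,300)),cv2.resize(T['pixels'][178:278,295:428,::-1],(400,300))]))
print(ctrl.get_state()['position'])
E
```

```text
[ 0.49102074 -0.17760219  0.05407921]
```

View pics/c2.png

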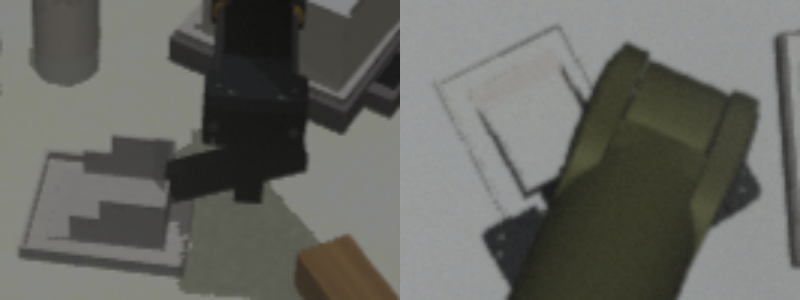

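The jaws straddle the handle, but the tool is about 5 mm off to the left. I'll shift it and close.

send_rows(
  steps=[
    {"tx":-0.05,"ty":0.09,"tz":0,"turn":0.05,"grip":1},
    {"tx":0,"ty":0,"tz":0,"turn":0,"grip":0.5},
    {"tx":0,"ty":0,"tz":0,"turn":0,"grip":0.2},
    {"tx":0,"ty":0,"tz":0,"turn":0,"grip":0.1},
    {"tx":0,"ty":0,"tz":0,"turn":0,"grip":0},
    {"tx":0,"ty":0,"tz":0,"turn":0,"grip":0},
    {"tx":0,"ty":0,"tz":0,"turn":0,"grip":0},
  ],
  newtons=60,
)

```text
time: 4.58
position: [0.4909, -0.1843, 0.0536]
tool_rot: [-3.038, -0.801, 0.0]
ft_force: [-0.0, -0.4, -0.0]
grip_width: 0.4
grip_force: 0.0
```

send_rows(
  steps=[
    {"tx":0,"ty":0,"tz":-0.1,"turn":0,"grip":0},
    {"tx":0,"ty":0,"tz":-0.2,"turn":0,"grip":0},
    {"tx":0,"ty":0,"tz":-0.4,"turn":0,"grip":0},
    {"tx":0,"ty":0,"tz":-0.5,"turn":0,"grip":0},
    {"tx":0,"ty":0,"tz":-0.5,"turn":0,"grip":0},
    {"tx":0,"ty":0,"tz":-0.4,"turn":0,"grip":0},
    {"tx":0,"ty":0,"tz":0,"turn":0,"grip":0},
  ],
)

```text
time: 5.45
position: [0.4925, -0.185, 0.1824]
tool_rot: [3.036, 0.8, 0.008]
ft_force: [0.1, 0.9, 0.4]
grip_width: 0.004
grip_force: 0.0
```

```bash
python3 - <<'E'
from look import *
S=snap('side','side2');T=snap('top','top2')
cv2.imwrite('pics/c3.png',np.hstack([cv2.resize(S['pixels'][100:250,250:450],(400,300))[:,:,::-1],cv2.resize(T['pixels'][178:278,295:428,::-1],(400,300))]))
from plan import pose
print(pose()[0])
E
```

```text
[np.float64(0.4907813820384665), np.float64(-0.184313493605514), np.float64(0.17970256994687475), np.float64(29.54085334350855)]
```

View pics/c3.png

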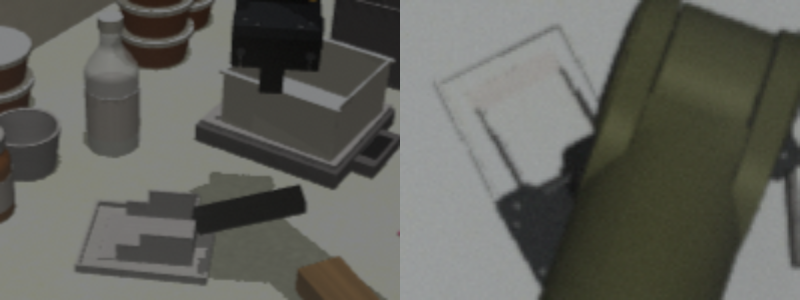

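The fingers were still closing when I lifted, and the scoop lies undisturbed. I'll reopen, go back down and give them time.

send_rows(
  steps=[
    {"tx":0,"ty":0,"tz":0,"turn":0,"grip":0.7},
    {"tx":0,"ty":0,"tz":0,"turn":0,"grip":0.7},
    {"tx":0,"ty":0,"tz":0,"turn":0,"grip":0.7},
    {"tx":0,"ty":0,"tz":0,"turn":0,"grip":0.7},
    {"tx":0,"ty":0,"tz":0,"turn":0,"grip":0.7},
    {"tx":0,"ty":0,"tz":0.6,"turn":0,"grip":0.7},
    {"tx":0,"ty":0,"tz":0.5,"turn":0,"grip":0.7},
    {"tx":0,"ty":0,"tz":0.5,"turn":0,"grip":0.7},
    {"tx":0,"ty":0,"tz":0.5,"turn":0,"grip":0.7},
    {"tx":0,"ty":0,"tz":0,"turn":0,"grip":0},
    {"tx":0,"ty":0,"tz":0,"turn":0,"grip":0},
    {"tx":0,"ty":0,"tz":0,"turn":0,"grip":0},
  ],
  newtons=60,
)

```text
time: 7.05
position: [0.4921, -0.1847, 0.0552]
tool_rot: [3.037, 0.801, 0.004]
ft_force: [0.2, 0.2, -0.0]
grip_width: 0.44
grip_force: 0.0
```

send_rows(
  steps=[
    {"tx":0,"ty":0,"tz":0,"turn":0,"grip":0},
    {"tx":0,"ty":0,"tz":0,"turn":0,"grip":0},
    {"tx":0,"ty":0,"tz":0,"turn":0,"grip":0},
    {"tx":0,"ty":0,"tz":0,"turn":0,"grip":0},
    {"tx":0,"ty":0,"tz":0,"turn":0,"grip":0},
  ],
)

```text
time: 7.68
position: [0.4908, -0.1844, 0.0537]
tool_rot: [-3.038, -0.801, 0.0]
ft_force: [-1.0, 0.4, 1.3]
grip_width: 0.186
grip_force: 59.9
```

send_rows(
  steps=[
    {"tx":0,"ty":0,"tz":-0.1,"turn":0,"grip":0},
    {"tx":0,"ty":0,"tz":-0.2,"turn":0,"grip":0},
    {"tx":0,"ty":0,"tz":-0.3,"turn":0,"grip":0},
    {"tx":0,"ty":0,"tz":-0.4,"turn":0,"grip":0},
    {"tx":0,"ty":0,"tz":-0.4,"turn":0,"grip":0},
    {"tx":0,"ty":0,"tz":-0.2,"turn":0,"grip":0},
    {"tx":0,"ty":0,"tz":0,"turn":0,"grip":0},
    {"tx":0,"ty":0,"tz":0,"turn":0,"grip":0},
  ],
)

```text
time: 8.68
position: [0.4903, -0.1841, 0.1489]
tool_rot: [-3.037, -0.801, 0.002]
ft_force: [-0.1, 0.1, 0.0]
grip_width: 0.182
grip_force: 59.9
```

```bash
python3 - <<'E'
from look import *
S=snap('side','side3');T=snap('top','top3')
cv2.imwrite('pics/c4.png',np.hstack([cv2.resize(S['pixels'][100:250,250:450],(400,300),interpolation=2)[:,:,::-1],cv2.resize(T['pixels'][158:278,275:435,::-1],(400,300),interpolation=2)]))
from plan import pose
print(np.round(pose()[0],4))
E
```

```text
[ 0.4902 -0.1841  0.1487 29.5427]
```

View pics/c4.png

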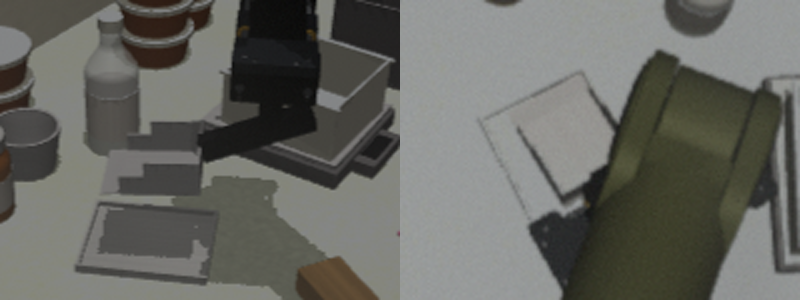

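The scoop is held level. Now I'll measure its lip corners relative to the tool.

```bash
python3 - <<'E'
from look import *
from plan import pose,plan
T=dict(np.load('top.npz'));S=dict(np.load('side.npz'))
L,e1=tri(T,(321,206.8),S,(301.5,196.5)); Rr,e2=tri(T,(347,186.8),S,(307.5,175)); m=(L+Rr)/2
p=np.array(pose()[0]); d=m-p[:3]; h=np.radians(p[3])
print(L,e1,Rr,e2,np.linalg.norm(L-Rr),'lip dir deg',np.degrees(np.arctan2(*(L-Rr)[[1,0]]))-90)
print('lip rel tool fwd,right,up',d[0]*np.cos(h)+d[1]*np.sin(h),d[0]*np.sin(h)-d[1]*np.cos(h),d[2])
E
```

```text
[ 0.60522393 -0.07447072  0.08736014] 0.008147017990679182 [ 0.64697972 -0.13767679  0.08979362] 0.004715971344685198 0.07579232057131366 lip dir deg 33.44992176902211
lip rel tool fwd,right,up 0.15674450864666833 -0.0008994443390725609 -0.06008473524403174
```

```bash
python3 plan.py '[[0.496,0.024,0.15,73.2],[0.496,0.024,0.105,73.2]]' .8
```

```text
[ 0.4902 -0.1841  0.1487 29.5427]
[tx,ty,tz,turn] [[0.3, -0.5, -0.0, -0.91], [0.36, -0.45, -0.0, -0.91], [0.41, -0.4, -0.01, -0.91], [0.46, -0.35, -0.0, -0.91], [0.5, -0.29, -0.01, -0.91], [0.54, -0.22, -0.0, -0.91], [-0.0, 0.0, 0.75, 0.0]]
ends [ 0.4958  0.0241  0.1049 73.2227]
```

send_rows(
  steps=[
    {"tx":0.3,"ty":-0.5,"tz":0,"turn":-0.91,"grip":0},
    {"tx":0.36,"ty":-0.45,"tz":0,"turn":-0.91,"grip":0},
    {"tx":0.41,"ty":-0.4,"tz":0,"turn":-0.91,"grip":0},
    {"tx":0.46,"ty":-0.35,"tz":0,"turn":-0.91,"grip":0},
    {"tx":0.5,"ty":-0.29,"tz":0,"turn":-0.91,"grip":0},
    {"tx":0.54,"ty":-0.22,"tz":0,"turn":-0.91,"grip":0},
    {"tx":0,"ty":0,"tz":0.35,"turn":0,"grip":0},
    {"tx":0,"ty":0,"tz":0.35,"turn":0,"grip":0},
    {"tx":0,"ty":0,"tz":0,"turn":0,"grip":0},
    {"tx":0,"ty":0,"tz":0,"turn":0,"grip":0},
  ],
)

```text
time: 10.02
position: [0.4968, 0.0237, 0.108]
tool_rot: [2.522, 1.873, 0.0]
ft_force: [-0.3, 0.8, -0.9]
grip_width: 0.184
grip_force: 59.9
```

```bash
python3 - <<'E'
from look import *
S=snap('side','side4');T=snap('top','top4')
cv2.imwrite('pics/c5.png',np.hstack([cv2.resize(S['pixels'][210:360,110:310],(400,300),interpolation=2)[:,:,::-1],cv2.resize(T['pixels'][180:280,140:273,::-1],(400,300),interpolation=2)]))
from plan import pose
print(np.round(pose()[0],4))
E
```

```text
[4.97300e-01 2.38000e-02 1.08500e-01 7.32062e+01]
```

View pics/c5.png

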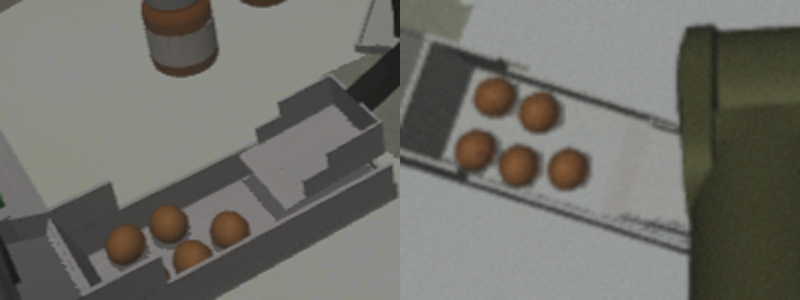

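```bash
python3 - <<'E'
from look import *
np.set_printoptions(precision=4,suppress=True)
S=dict(np.load('side.npz'));T=dict(np.load('top.npz'))
O=np.array([.5557,.2222]);h=np.radians(73.2)
f=lambda P:(np.dot(P[:2]-O,[np.cos(h),np.sin(h)]),np.dot(P[:2]-O,[-np.sin(h),np.cos(h)]))
for z in(.05,.059):
  a,b=onz(S,231,285,z),onz(S,253.5,314,z); print(z,np.round(f(a),4),np.round(f(b),4),'mid',np.round(f((a+b)/2),4),'w',np.linalg.norm(a-b))
for p in((497.3e-3,.0238),): print('tcp',np.round(f(np.array(p)),4))
g=cv2.cvtColor(T['pixels'],cv2.COLOR_RGB2LAB).astype(np.float32)
# redness (a channel) along the centre line near lip, and across it
ex=np.array([np.cos(h),np.sin(h),0]);ey=np.array([-np.sin(h),np.cos(h),0]);O3=np.array([*O,0])
s=lambda x,y,z,c:cv2.getRectSubPix(g[:,:,c],(3,3),tuple(proj(T,O3+ex*x+ey*y+[0,0,z]).astype(float))).mean()
print('along',[(round(x*1000),round(float(np.mean([s(x,y,.058,1) for y in(-.02,0,.02)])),1)) for x in np.arange(-.09,-.01,.005)])
print('across',[(round(y*1000),round(float(np.mean([s(x,y,.058,1) for x in(-.055,-.05,-.045)])),1)) for y in np.arange(-.06,.061,.004)])
E
```

```text
0.05 [-0.0493 -0.0394] [-0.0468  0.0406] mid [-0.048   0.0006] w 0.08000686268066257
0.059 [-0.0459 -0.0311] [-0.0434  0.0478] mid [-0.0446  0.0084] w 0.07889279669235284
tcp [-0.2068 -0.0014]
along [(-90, 126.8), (-85, 127.1), (-80, 127.1), (-75, 127.2), (-70, 127.1), (-65, 127.7), (-60, 128.1), (-55, 127.7), (-50, 127.6), (-45, 127.1), (-40, 126.4), (-35, 126.6), (-30, 127.1), (-25, 129.0), (-20, 130.5), (-15, 131.6)]
across [(-60, 127.0), (-56, 126.8), (-52, 126.9), (-48, 126.8), (-44, 126.9), (-40, 127.8), (-36, 127.8), (-32, 127.7), (-28, 127.8), (-24, 127.8), (-20, 127.5), (-16, 127.5), (-12, 127.6), (-8, 127.7), (-4, 127.4), (0, 127.4), (4, 127.6), (8, 127.7), (12, 127.6), (16, 127.7), (20, 127.5), (24, 127.4), (28, 127.6), (32, 127.7), (36, 127.5), (40, 127.3), (44, 127.2), (48, 127.3), (52, 127.2), (56, 127.2), (60, 127.2)]
```

send_rows(
  steps=[
    {"tx":0.08,"ty":-0.02,"tz":0.1,"turn":0,"grip":0},
    {"tx":0,"ty":0,"tz":0.2,"turn":0,"grip":0},
    {"tx":0,"ty":0,"tz":0.2,"turn":0,"grip":0},
    {"tx":0,"ty":0,"tz":0.15,"turn":0,"grip":0},
    {"tx":0,"ty":0,"tz":0.1,"turn":0,"grip":0},
    {"tx":0,"ty":0,"tz":0,"turn":0,"grip":0},
  ],
)

```text
time: 10.88
position: [0.4968, 0.0289, 0.0624]
tool_rot: [-2.522, -1.873, 0.0]
ft_force: [0.2, 0.2, -0.8]
grip_width: 0.183
grip_force: 60.0
```

send_rows(
  steps=[
    {"tx":0.1,"ty":0,"tz":0.04,"turn":0,"grip":0},
    {"tx":0.15,"ty":0,"tz":0,"turn":0,"grip":0},
    {"tx":0.15,"ty":0,"tz":0,"turn":0,"grip":0},
    {"tx":0.15,"ty":0,"tz":0,"turn":0,"grip":0},
    {"tx":0.15,"ty":0,"tz":0,"turn":0,"grip":0},
    {"tx":0.15,"ty":0,"tz":0,"turn":0,"grip":0},
    {"tx":0.15,"ty":0,"tz":0,"turn":0,"grip":0},
    {"tx":0.15,"ty":0,"tz":0,"turn":0,"grip":0},
  ],
)

```text
time: 11.88
position: [0.5169, 0.0952, 0.0603]
tool_rot: [2.522, 1.873, -0.0]
ft_force: [-1.8, -4.5, 5.5]
grip_width: 0.187
grip_force: 59.9
```

send_rows(
  steps=[
    {"tx":0.15,"ty":0,"tz":0,"turn":0,"grip":0},
    {"tx":0.15,"ty":0,"tz":0,"turn":0,"grip":0},
    {"tx":0.15,"ty":0,"tz":0,"turn":0,"grip":0},
    {"tx":0.15,"ty":0,"tz":0,"turn":0,"grip":0},
    {"tx":0.15,"ty":0,"tz":0,"turn":0,"grip":0},
    {"tx":0.15,"ty":0,"tz":0,"turn":0,"grip":0},
    {"tx":0,"ty":0,"tz":0,"turn":0,"grip":0},
  ],
)

```text
time: 12.75
position: [0.5327, 0.1477, 0.0604]
tool_rot: [-2.521, -1.874, -0.001]
ft_force: [0.4, -2.0, 3.8]
grip_width: 0.188
grip_force: 59.9
```

```bash
python3 - <<'E'
from look import *
from plan import pose
S=snap('side','side5');T=snap('top','top5')
cv2.imwrite('pics/c6.png',np.hstack([cv2.resize(S['pixels'][240:390,110:310],(400,300),interpolation=2)[:,:,::-1],cv2.resize(T['pixels'][180:280,140:273,::-1],(400,300),interpolation=2)]))
p=pose()[0];h=np.radians(73.2);print(np.round(p,4),'tray x',np.dot(np.array(p[:2])-[.5557,.2222],[np.cos(h),np.sin(h)]))
E
```

```text
[5.32600e-01 1.47600e-01 6.02000e-02 7.32431e+01] tray x -0.07806502883590492
```

View pics/c6.png

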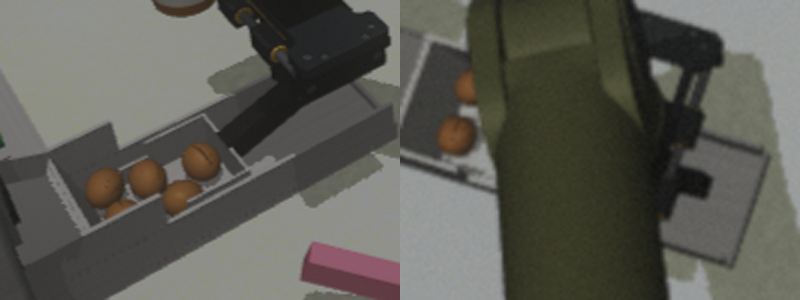

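All five nuts now lie over the pan, and the lip is about 10 mm short of the end wall. I'll push on until the force shows contact.

send_rows(
  steps=[
    {"tx":0.1,"ty":0,"tz":0,"turn":0,"grip":0},
    {"tx":0.06,"ty":0,"tz":0,"turn":0,"grip":0},
    {"tx":0,"ty":0,"tz":0,"turn":0,"grip":0},
  ],
)

```text
time: 13.22
position: [0.5343, 0.1523, 0.0603]
tool_rot: [2.523, 1.869, -0.007]
ft_force: [-3.9, -8.2, 8.2]
grip_width: 0.194
grip_force: 60.1
```

send_rows(
  steps=[
    {"tx":0.06,"ty":0,"tz":-0.03,"turn":0,"grip":0},
    {"tx":0.04,"ty":0,"tz":-0.12,"turn":0,"grip":0},
    {"tx":0.04,"ty":0,"tz":-0.15,"turn":0,"grip":0},
    {"tx":0.04,"ty":0,"tz":-0.15,"turn":0,"grip":0},
    {"tx":0,"ty":0,"tz":0,"turn":0,"grip":0},
  ],
)

```text
time: 13.85
position: [0.5382, 0.1671, 0.0878]
tool_rot: [-2.52, -1.875, -0.001]
ft_force: [-0.5, -0.8, -3.2]
grip_width: 0.18
grip_force: 59.9
```

```bash
python3 - <<'E'
from look import *
from plan import pose
S=snap('side','side6');T=snap('top','top6')
cv2.imwrite('pics/c7.png',cv2.resize(S['pixels'][230:380,110:310],(640,480),interpolation=2)[:,:,::-1])
p=pose()[0];h=np.radians(73.2);print(np.round(p,4),'tray x',np.dot(np.array(p[:2])-[.5557,.2222],[np.cos(h),np.sin(h)]))
E
```

```text
[ 0.5379  0.1667  0.087  73.2656] tray x -0.05829961436316802
```

View pics/c7.png

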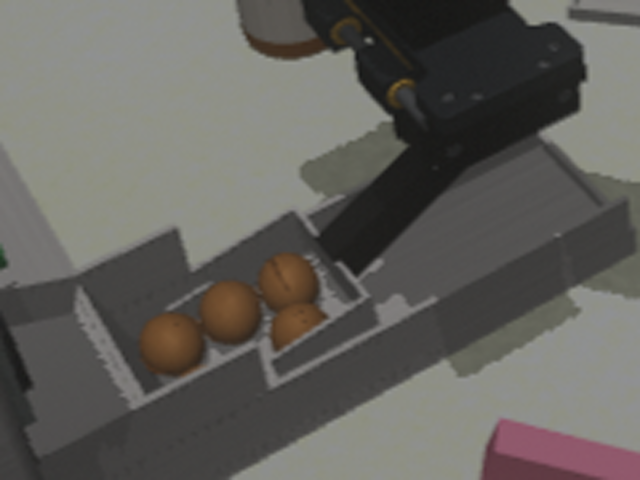

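I've now used all ten views. From here I work from numbers: colour masks, projected points and forces. First, the scoop's pitch from the back-wall corners, seen in that picture at side (202,297) and (225,323).

```bash
cat > sc.py <<'E'
from look import *
from plan import pose
def nuts(d):
    hsv=cv2.cvtColor(d['pixels'],cv2.COLOR_RGB2HSV); m=cv2.inRange(hsv,(3,110,50),(18,255,255))
    n,l,st,c=cv2.connectedComponentsWithStats(m); return [(np.round(c[i]).astype(int).tolist(),int(st[i,4])) for i in range(1,n) if st[i,4]>25]
def pts(p,th,q):  # q: fwd, left, up rel TCP at level; pitch th nose-down about TCP
    t=np.radians(th);h=np.radians(p[3]);f,l,u=q;f,u=f*np.cos(t)+u*np.sin(t),u*np.cos(t)-f*np.sin(t)
    return np.array(p[:3])+[f*np.cos(h)-l*np.sin(h),f*np.sin(h)+l*np.cos(h),u]
E
python3 - <<'E'
from sc import *
S=dict(np.load('side.npz'));T=dict(np.load('top.npz'))
p=pose()[0]
for th in(-5,0,5,10,15): print(th,[np.round(proj(S,pts(p,th,q)),1).tolist() for q in((.065,-.039,-.011),(.065,.039,-.011))],'lip z',pts(p,th,(.165,0,-.049))[2])
print(nuts(S),nuts(T))
E
```

```text
-5 [[198.6, 287.0], [221.3, 316.3]] lip z 0.05261170221680867
0 [[199.5, 289.2], [222.2, 318.5]] lip z 0.038044544869940605
5 [[200.7, 291.3], [223.3, 320.5]] lip z 0.023850307110081473
10 [[202.1, 293.1], [224.7, 322.3]] lip z 0.010137015657298909
15 [[203.8, 294.7], [226.3, 323.9]] lip z -0.0029909630601396703
[([397, 43], 902), ([327, 97], 178), ([327, 113], 206), ([348, 109], 26), ([327, 128], 185), ([174, 182], 247), ([174, 198], 60), ([188, 220], 149), ([419, 244], 517), ([201, 245], 59), ([200, 322], 387), ([172, 332], 580)] [([316, 147], 91), ([262, 152], 88), ([154, 229], 57)]
```

Pitch is about 10° nose-down with the lip still on the floor: friction at the wall turned the scoop in the grip. I'll press it flat again, ease off the wall, then lift without pushing.

send_rows(
  steps=[
    {"tx":-0.05,"ty":0,"tz":0.1,"turn":0,"grip":0},
    {"tx":-0.06,"ty":0,"tz":0.12,"turn":0,"grip":0},
    {"tx":-0.05,"ty":0,"tz":0.12,"turn":0,"grip":0},
    {"tx":-0.03,"ty":0,"tz":0.12,"turn":0,"grip":0},
    {"tx":0,"ty":0,"tz":0,"turn":0,"grip":0},
  ],
)

```text
time: 14.58
position: [0.535, 0.1542, 0.0598]
tool_rot: [2.522, 1.872, -0.001]
ft_force: [-1.8, -2.3, 5.5]
grip_width: 0.188
grip_force: 60.0
```

```bash
cat > st.py <<'E'
from sc import *
S=snap('side','s');T=snap('top','t')
p,_,s=pose();h=np.radians(73.2);print(np.round(p,4),'tray x',round(np.dot(np.array(p[:2])-[.5557,.2222],[np.cos(h),np.sin(h)]),4),'F',np.round(s['ft_force'],1),'t',s['time'])
for th in(-5,0,5,10): print(th,[np.round(proj(S,pts(p,th,q)),1).tolist() for q in((.065,-.039,-.011),(.065,.039,-.011))])
print([a for a in nuts(S) if a[0][0]<310 and a[0][1]>200],[a for a in nuts(T) if a[0][1]>170])
# bright/dark edges along image columns at the back wall's two top corners: gradient profile vertical
g=cv2.cvtColor(S['pixels'],cv2.COLOR_RGB2GRAY)
E
python3 st.py
```

```text
[5.35200e-01 1.54700e-01 6.03000e-02 7.31923e+01] tray x -0.0706 F [-3.  -2.4  5.1] t 14.675
-5 [[207.5, 294.5], [230.0, 323.4]]
0 [[208.3, 296.6], [230.8, 325.6]]
5 [[209.5, 298.6], [231.9, 327.5]]
10 [[210.8, 300.3], [233.2, 329.2]]
[([191, 220], 215), ([203, 244], 69), ([194, 328], 629), ([164, 338], 292)] [([159, 214], 41), ([158, 229], 146)]
```

```bash
cat >> sc.py <<'E'
def prof(S,p,zs=np.arange(-.06,.031,.003),lat=(-.02,-.03)):
    # grey along a vertical world line through the back wall's place, offset up from level top edge
    g=cv2.cvtColor(S['pixels'],cv2.COLOR_RGB2GRAY).astype(np.float32)
    for l in lat: print('lat',l,[int(cv2.getRectSubPix(g,(1,1),tuple(proj(S,pts(p,0,(.065,l,-.011+z))).astype(float)))[0,0]) for z in zs])
def sideedge(S,p,f,lat=.039,zs=np.arange(-.06,.031,.003)):
    g=cv2.cvtColor(S['pixels'],cv2.COLOR_RGB2GRAY).astype(np.float32)
    print('f',f,[int(cv2.getRectSubPix(g,(1,1),tuple(proj(S,pts(p,0,(f,lat,-.011+z))).astype(float)))[0,0]) for z in zs])
E
python3 - <<'E'
from sc import *
S=dict(np.load('side.npz'));p=pose()[0]
prof(S,p,lat=(-.03,-.02,-.012))
for f in(.075,.09,.105): sideedge(S,p,f); sideedge(S,p,f,-.039)
E
```

```text
lat -0.03 [120, 103, 95, 75, 68, 63, 62, 63, 62, 63, 63, 62, 63, 63, 70, 90, 107, 106, 90, 70, 69, 68, 67, 66, 89, 126, 139, 142, 142, 142, 142]
lat -0.02 [121, 116, 100, 80, 66, 63, 62, 62, 61, 61, 60, 60, 61, 57, 54, 49, 52, 110, 101, 80, 71, 67, 67, 67, 68, 67, 67, 72, 108, 132, 141]
lat -0.012 [123, 114, 94, 77, 69, 63, 62, 61, 61, 61, 61, 61, 60, 59, 55, 46, 38, 35, 35, 45, 63, 66, 67, 67, 67, 67, 67, 67, 68, 65, 69]
f 0.075 [105, 74, 70, 65, 66, 68, 68, 67, 67, 67, 67, 67, 67, 65, 66, 81, 117, 91, 67, 82, 99, 71, 62, 62, 62, 63, 72, 97, 105, 99, 60]
f 0.075 [70, 73, 74, 74, 75, 74, 72, 69, 66, 66, 67, 67, 66, 66, 67, 67, 67, 65, 74, 103, 78, 109, 129, 141, 142, 142, 142, 143, 143, 143, 143]
f 0.09 [101, 74, 71, 70, 69, 68, 67, 67, 68, 67, 67, 67, 68, 68, 67, 81, 121, 105, 72, 79, 123, 125, 126, 126, 126, 125, 125, 126, 126, 119, 113]
f 0.09 [73, 76, 80, 82, 83, 85, 84, 83, 79, 75, 66, 63, 67, 67, 67, 67, 67, 65, 75, 111, 86, 99, 129, 142, 142, 142, 142, 143, 143, 143, 142]
f 0.105 [102, 73, 70, 69, 68, 68, 68, 67, 67, 67, 67, 67, 68, 67, 65, 80, 114, 94, 67, 79, 115, 125, 125, 88, 79, 59, 48, 55, 63, 69, 75]
f 0.105 [51, 55, 59, 61, 62, 64, 62, 61, 62, 64, 66, 67, 67, 67, 67, 67, 67, 65, 70, 100, 79, 98, 130, 140, 142, 142, 143, 142, 142, 143, 143]
```

Level is confirmed: the side-wall top edge sits at a constant offset along its length. Back off slightly and lift gently.

send_rows(
  steps=[
    {"tx":-0.05,"ty":0,"tz":-0.01,"turn":0,"grip":0},
    {"tx":0,"ty":0,"tz":-0.05,"turn":0,"grip":0},
    {"tx":0,"ty":0,"tz":-0.08,"turn":0,"grip":0},
    {"tx":0.01,"ty":0,"tz":-0.1,"turn":0,"grip":0},
    {"tx":0,"ty":0,"tz":-0.06,"turn":0,"grip":0},
    {"tx":0,"ty":0,"tz":0,"turn":0,"grip":0},
  ],
)

```text
time: 15.42
position: [0.5343, 0.1528, 0.0779]
tool_rot: [2.522, 1.874, 0.0]
ft_force: [-0.6, 0.5, -1.3]
grip_width: 0.185
grip_force: 59.9
```

```bash
cat > st2.py <<'E'
from sc import *
S=snap('side','s');T=snap('top','t')
p,_,s=pose();h=np.radians(73.2);print(np.round(p,4),'tray x',round(np.dot(np.array(p[:2])-[.5557,.2222],[np.cos(h),np.sin(h)]),4),'F',np.round(s['ft_force'],1),'t',s['time'])
for f in(.07,.09,.11): sideedge(S,p,f,-.039); sideedge(S,p,f)
print([a for a in nuts(S) if a[0][0]<310 and a[0][1]>200],[a for a in nuts(T) if a[0][1]>170])
E
python3 st2.py
```

```text
[ 0.534   0.1527  0.0775 73.2184] tray x -0.0728 F [-0.9  0.9 -1.5] t 15.525
f 0.07 [125, 127, 125, 121, 93, 69, 67, 67, 66, 67, 67, 67, 67, 67, 67, 73, 109, 136, 141, 142, 142, 141, 142, 142, 142, 142, 141, 141, 141, 141, 142]
f 0.07 [68, 66, 67, 67, 67, 67, 67, 67, 67, 68, 104, 112, 80, 66, 66, 66, 73, 114, 78, 57, 58, 67, 97, 115, 105, 72, 39, 32, 31, 31, 31]
f 0.09 [90, 90, 89, 87, 84, 81, 78, 71, 66, 67, 67, 67, 66, 65, 64, 86, 126, 137, 141, 142, 142, 142, 142, 142, 142, 142, 142, 142, 142, 141, 140]
f 0.09 [67, 67, 67, 67, 67, 67, 67, 67, 65, 68, 105, 117, 83, 67, 66, 71, 105, 125, 126, 126, 126, 126, 126, 127, 127, 127, 126, 126, 127, 127, 126]
f 0.11 [65, 66, 64, 62, 63, 65, 66, 67, 67, 66, 66, 67, 67, 67, 87, 106, 118, 135, 141, 141, 141, 142, 141, 141, 141, 140, 142, 142, 142, 142, 142]
f 0.11 [68, 67, 66, 66, 67, 66, 67, 66, 66, 65, 97, 115, 82, 65, 64, 97, 98, 68, 70, 80, 80, 75, 50, 51, 59, 67, 72, 77, 81, 85, 87]
[([192, 220], 241), ([203, 244], 71), ([201, 320], 252), ([183, 328], 260), ([165, 339], 251), ([198, 339], 170)] [([159, 215], 28), ([158, 228], 119)]
```

With the nuts aboard, the rear grip slips at 60 N. I'll set the pan flat and regrip about 30 mm further forward on the handle, which means a smaller moment, and the palm then limits the droop.

send_rows(
  steps=[
    {"tx":-0.02,"ty":0,"tz":0.1,"turn":0,"grip":0},
    {"tx":-0.02,"ty":0,"tz":0.1,"turn":0,"grip":0},
    {"tx":0,"ty":0,"tz":0.1,"turn":0,"grip":0},
    {"tx":0,"ty":0,"tz":0,"turn":0,"grip":0},
    {"tx":0,"ty":0,"tz":0,"turn":0,"grip":0.42},
    {"tx":0,"ty":0,"tz":0,"turn":0,"grip":0.42},
    {"tx":0,"ty":0,"tz":0,"turn":0,"grip":0.42},
    {"tx":0,"ty":0,"tz":0,"turn":0,"grip":0.42},
  ],
)

```text
time: 16.52
position: [0.5335, 0.1509, 0.0596]
tool_rot: [-2.521, -1.874, -0.0]
ft_force: [-0.2, -0.0, 0.5]
grip_width: 0.413
grip_force: 0.0
```

```bash
python3 st2.py; python3 -c "
from bench import ctrl; print(ctrl.get_state()['grip_width'])"
```

```text
[5.33500e-01 1.50700e-01 5.96000e-02 7.32322e+01] tray x -0.0748 F [-0.1  0.  -0.6] t 16.625
f 0.07 [118, 118, 114, 121, 126, 125, 116, 93, 68, 65, 65, 65, 65, 65, 65, 65, 65, 67, 73, 101, 86, 84, 123, 137, 142, 142, 142, 142, 142, 143, 143]
f 0.07 [113, 79, 71, 70, 69, 68, 68, 67, 68, 67, 67, 67, 67, 67, 68, 69, 112, 112, 80, 66, 101, 102, 111, 112, 101, 91, 68, 37, 31, 31, 30]
f 0.09 [78, 77, 83, 89, 90, 90, 89, 86, 84, 81, 76, 67, 66, 67, 66, 68, 67, 68, 68, 98, 84, 82, 119, 140, 142, 143, 143, 143, 142, 143, 142]
f 0.09 [116, 79, 71, 69, 71, 68, 67, 67, 67, 67, 67, 67, 67, 66, 64, 68, 102, 118, 79, 77, 113, 126, 126, 126, 126, 126, 125, 127, 126, 124, 110]
f 0.11 [54, 58, 59, 61, 64, 65, 64, 65, 62, 64, 65, 67, 67, 66, 67, 67, 67, 67, 76, 112, 80, 69, 120, 137, 141, 142, 142, 142, 142, 142, 143]
f 0.11 [123, 82, 72, 68, 69, 68, 68, 67, 67, 67, 67, 67, 67, 67, 66, 71, 104, 118, 76, 82, 120, 125, 123, 100, 84, 68, 46, 52, 61, 68, 73]
[([192, 220], 241), ([203, 244], 67), ([203, 322], 246), ([188, 333], 386), ([165, 339], 256)] [([161, 214], 66), ([157, 228], 115)]
0.4163693796642305
```

send_rows(
  steps=[
    {"tx":0.25,"ty":0,"tz":0,"turn":0,"grip":0.42},
    {"tx":0.25,"ty":0,"tz":0.07,"turn":0,"grip":0.42},
    {"tx":0,"ty":0,"tz":0,"turn":0,"grip":0.42},
    {"tx":0,"ty":0,"tz":0,"turn":0,"grip":0},
    {"tx":0,"ty":0,"tz":0,"turn":0,"grip":0},
    {"tx":0,"ty":0,"tz":0,"turn":0,"grip":0},
    {"tx":0,"ty":0,"tz":0,"turn":0,"grip":0},
    {"tx":0,"ty":0,"tz":0,"turn":0,"grip":0},
    {"tx":0,"ty":0,"tz":0,"turn":0,"grip":0},
  ],
  newtons=60,
)

```text
time: 17.75
position: [0.5422, 0.1788, 0.0555]
tool_rot: [2.522, 1.873, -0.0]
ft_force: [0.2, -1.9, 0.5]
grip_width: 0.131
grip_force: 59.9
```

send_rows(
  steps=[
    {"tx":0,"ty":0,"tz":-0.04,"turn":0,"grip":0},
    {"tx":0,"ty":0,"tz":-0.06,"turn":0,"grip":0},
    {"tx":0.01,"ty":0,"tz":-0.08,"turn":0,"grip":0},
    {"tx":0.02,"ty":0,"tz":-0.08,"turn":0,"grip":0},
    {"tx":0.01,"ty":0,"tz":-0.06,"turn":0,"grip":0},
    {"tx":0,"ty":0,"tz":0,"turn":0,"grip":0},
  ],
)

```text
time: 18.5
position: [0.5432, 0.1818, 0.0752]
tool_rot: [2.522, 1.874, 0.002]
ft_force: [-0.1, -0.3, -0.6]
grip_width: 0.008
grip_force: 0.0
```

```bash
cat > st3.py <<'E'
from sc import *
S=snap('side','s');T=snap('top','t')
p,_,s=pose();h=np.radians(73.2);print(np.round(p,4),'tray x',round(np.dot(np.array(p[:2])-[.5557,.2222],[np.cos(h),np.sin(h)]),4),'F',np.round(s['ft_force'],1),'t',s['time'])
# side wall top edges: level offset fwd .035.. ; up = -.043-.012+... relative TCP: 38 - 44 = -.006
g=cv2.cvtColor(S['pixels'],cv2.COLOR_RGB2GRAY).astype(np.float32)
for l in(.039,-.039):
  for f in(.042,.06,.08): print(l,f,[int(cv2.getRectSubPix(g,(1,1),tuple(proj(S,pts(p,0,(f,l,-.006+z))).astype(float)))[0,0]) for z in np.arange(-.03,.0151,.003)])
print([a for a in nuts(S) if a[0][0]<310 and a[0][1]>200],[a for a in nuts(T) if a[0][1]>170])
E
python3 st3.py
```

```text
[ 0.5429  0.1816  0.0747 73.2211] tray x -0.0426 F [ 0.2 -0.3  0.7] t 18.6
0.039 0.042 [115, 85, 73, 117, 78, 60, 59, 59, 59, 58, 72, 91, 103, 100, 60, 30]
0.039 0.06 [122, 92, 84, 119, 126, 126, 126, 127, 125, 126, 126, 126, 126, 125, 127, 126]
0.039 0.08 [121, 88, 72, 98, 81, 78, 89, 80, 82, 50, 49, 58, 66, 75, 78, 83]
-0.039 0.042 [67, 73, 109, 82, 77, 103, 97, 97, 98, 97, 97, 98, 98, 100, 101, 98]
-0.039 0.06 [67, 68, 100, 81, 75, 110, 134, 142, 143, 143, 142, 142, 143, 143, 143, 143]
-0.039 0.08 [67, 68, 101, 77, 70, 107, 131, 141, 142, 142, 142, 142, 142, 142, 142, 142]
[([203, 322], 254), ([189, 333], 404), ([165, 339], 252)] []
```

The regrip came off the handle: the width read 0.13 and then 0.01. I'll raise the hand and measure the handle again.

send_rows(
  steps=[
    {"tx":0,"ty":0,"tz":-0.5,"turn":0,"grip":0.42},
    {"tx":-0.5,"ty":0,"tz":-0.7,"turn":0,"grip":0.42},
    {"tx":-1,"ty":0,"tz":-0.5,"turn":0,"grip":0.42},
    {"tx":-1,"ty":0,"tz":0,"turn":0,"grip":0.42},
    {"tx":-0.3,"ty":0,"tz":0,"turn":0,"grip":0.42},
    {"tx":0,"ty":0,"tz":0,"turn":0,"grip":0.42},
  ],
)

```text
time: 19.35
position: [0.4953, 0.024, 0.1746]
tool_rot: [-2.524, -1.87, -0.001]
ft_force: [0.8, 0.9, 0.5]
grip_width: 0.419
grip_force: 0.0
```

```bash
python3 - <<'E'
from sc import *
np.set_printoptions(precision=4,suppress=True)
S=snap('side','s7');T=snap('top','t7')
print(np.round(pose()[0],4))
O=np.array([.5557,.2222,0]);h=np.radians(73.2);ex=np.array([np.cos(h),np.sin(h),0]);ey=np.array([-np.sin(h),np.cos(h),0])
# expected region of handle
for d,nm in((S,'side'),(T,'top')):
    c=[proj(d,O+ex*x+[0,0,z]) for x,z in((-.01,.042),(-.118,.081))]; print(nm,'expected ends',c)
    m=(d['pixels'].max(2)<50).astype(np.uint8); n,l,st,cc=cv2.connectedComponentsWithStats(m)
    for i in range(1,n):
        if st[i,4]>60:
            q=np.argwhere(l==i)[:,::-1].astype(np.float32); r=cv2.minAreaRect(q); print(st[i,4],np.round(r[0],1),np.round(r[1],1),round(r[2],1),np.round(cv2.boxPoints(r)).tolist() if st[i,4]<1500 else '')
print(nuts(S),nuts(T))
E
```

```text
[ 0.4957  0.0265  0.1743 73.3379]
side expected ends [array([222.1816, 312.3767]), array([275.7028, 268.2338])]
12519 [330.1 113. ] [236.7 139.8] 58.6 
138 [390.9  74.5] [21.3  7.1] 15.3 [[380.0, 75.0], [382.0, 68.0], [402.0, 74.0], [400.0, 81.0]]
6723 [472.7 112.3] [113.1  73.4] 15.3 
103 [224.3 139. ] [ 9.3 16. ] 60.9 [[215.0, 139.0], [229.0, 131.0], [234.0, 139.0], [220.0, 147.0]]
107 [256.3 137.6] [ 8.5 17. ] 63.4 [[247.0, 138.0], [262.0, 130.0], [266.0, 138.0], [251.0, 145.0]]
80 [226.8 155.4] [ 7.2 15.2] 26.6 [[220.0, 161.0], [227.0, 147.0], [233.0, 150.0], [227.0, 164.0]]
117 [437.3 172.8] [ 8.5 16.3] 45.0 [[429.0, 176.0], [440.0, 164.0], [446.0, 170.0], [435.0, 182.0]]
67 [192.5 175.5] [13.  7.] 90.0 [[189.0, 169.0], [196.0, 169.0], [196.0, 182.0], [189.0, 182.0]]
16172 [578.  347.5] [263. 122.] 90.0 
163 [ 82. 268.] [17.   9.8] 63.4 [[74.0, 263.0], [83.0, 258.0], [90.0, 273.0], [81.0, 278.0]]
1144 [249.9 291.4] [17.2 70.3] 50.2 [[217.0, 307.0], [271.0, 262.0], [282.0, 275.0], [228.0, 320.0]]
175 [ 92.  286.5] [17.  10.3] 63.4 [[84.0, 281.0], [93.0, 277.0], [100.0, 292.0], [9
[... 403 characters left out ...]
0, 237.0], [287.0, 238.0]]
2918 [590.8 251.8] [119.   81.9] 79.0 
1788 [537.8 258.2] [113.5  16.8] 80.7 
298 [210.6 231.5] [26.1 35.6] 85.1 [[192.0, 220.0], [227.0, 217.0], [230.0, 243.0], [194.0, 246.0]]
5482 [275.1 359.3] [243.9  98.2] 87.1 
159 [461.  269.5] [ 7. 20.] 90.0 [[451.0, 266.0], [471.0, 266.0], [471.0, 273.0], [451.0, 273.0]]
[([397, 35], 1179), ([243, 140], 155), ([207, 143], 248), ([244, 155], 87), ([211, 160], 184), ([214, 176], 81), ([239, 185], 354), ([197, 218], 327), ([241, 210], 44), ([419, 244], 498), ([203, 322], 247), ([189, 333], 401), ([165, 339], 253)] [([262, 152], 100), ([315, 147], 96), ([163, 214], 116), ([182, 220], 225), ([158, 228], 113), ([172, 233], 111)]
```

The handle lies exactly as modelled, so the fingers had only the upper part of it. I'll grip at the rear spot again, but deeper, and read the width.

```bash
python3 plan.py '[[0.5337,0.1507,0.14,73.2],[0.5337,0.1507,0.0555,73.2]]' .6
```

```text
[ 0.4957  0.0265  0.1743 73.3379]
[tx,ty,tz,turn] [[0.54, 0.0, 0.14, 0.0], [0.54, 0.0, 0.14, 0.01], [0.54, 0.01, 0.15, 0.0], [0.54, 0.0, 0.14, 0.01], [0.0, 0.0, 0.47, -0.0], [0.0, 0.0, 0.47, -0.0], [0.0, 0.0, 0.47, -0.0]]
ends [ 0.5335  0.1505  0.0555 73.1779]
```

send_rows(
  steps=[
    {"tx":0.54,"ty":0,"tz":0.14,"turn":0,"grip":0.42},
    {"tx":0.54,"ty":0,"tz":0.14,"turn":0.01,"grip":0.42},
    {"tx":0.54,"ty":0.01,"tz":0.15,"turn":0,"grip":0.42},
    {"tx":0.54,"ty":0,"tz":0.14,"turn":0.01,"grip":0.42},
    {"tx":0,"ty":0,"tz":0.2,"turn":0,"grip":0.42},
    {"tx":0,"ty":0,"tz":0.35,"turn":0,"grip":0.42},
    {"tx":0,"ty":0,"tz":0.35,"turn":0,"grip":0.42},
    {"tx":0,"ty":0,"tz":0.3,"turn":0,"grip":0.42},
    {"tx":0,"ty":0,"tz":0.2,"turn":0,"grip":0.42},
    {"tx":0,"ty":0,"tz":0,"turn":0,"grip":0.42},
  ],
)

```text
time: 20.7
position: [0.5329, 0.1484, 0.0554]
tool_rot: [-2.524, -1.87, 0.003]
ft_force: [-0.2, -0.3, -0.3]
grip_width: 0.419
grip_force: 0.0
```

send_rows(
  steps=[
    {"tx":0,"ty":0,"tz":0,"turn":0,"grip":0},
    {"tx":0,"ty":0,"tz":0,"turn":0,"grip":0},
    {"tx":0,"ty":0,"tz":0,"turn":0,"grip":0},
    {"tx":0,"ty":0,"tz":0,"turn":0,"grip":0},
    {"tx":0,"ty":0,"tz":0,"turn":0,"grip":0},
  ],
  newtons=60,
)

```text
time: 21.32
position: [0.5337, 0.1486, 0.0568]
tool_rot: [2.524, 1.87, 0.001]
ft_force: [-1.7, 0.3, 2.5]
grip_width: 0.199
grip_force: 59.9
```

Width 0.199, so the hold is fuller. Lift test.

send_rows(
  steps=[
    {"tx":0,"ty":0,"tz":-0.04,"turn":0,"grip":0},
    {"tx":0,"ty":0,"tz":-0.06,"turn":0,"grip":0},
    {"tx":0.01,"ty":0,"tz":-0.08,"turn":0,"grip":0},
    {"tx":0.02,"ty":0,"tz":-0.08,"turn":0,"grip":0},
    {"tx":0.01,"ty":0,"tz":-0.06,"turn":0,"grip":0},
    {"tx":0,"ty":0,"tz":0,"turn":0,"grip":0},
  ],
)

```text
time: 22.08
position: [0.5346, 0.151, 0.076]
tool_rot: [2.524, 1.87, 0.001]
ft_force: [0.9, -0.7, -2.4]
grip_width: 0.196
grip_force: 59.9
```

```bash
cat > st4.py <<'E'
from sc import *
# usage: st4.py FWD UP : back wall ahead of TCP, side-wall top above TCP when level
F,U=float(sys.argv[1]),float(sys.argv[2])
S=snap('side','s');T=snap('top','t')
p,_,s=pose();h=np.radians(73.2);print(np.round(p,4),'tray x',round(np.dot(np.array(p[:2])-[.5557,.2222],[np.cos(h),np.sin(h)]),4),'F',np.round(s['ft_force'],1),'M',np.round(s['torque'],2),'t',s['time'])
g=cv2.cvtColor(S['pixels'],cv2.COLOR_RGB2GRAY).astype(np.float32); zs=np.arange(-.04,.0101,.0025)
for l in(.039,-.039):
  for f in(.007,.025,.045): print(l,f,[int(cv2.getRectSubPix(g,(1,1),tuple(proj(S,pts(p,0,(F+f,l,U+z))).astype(float)))[0,0]) for z in zs])
print([a for a in nuts(S) if a[0][0]<310 and a[0][1]>200],[a for a in nuts(T) if a[0][1]>170])
E
python3 st4.py .067 -.006
```

```text
[ 0.5343  0.1508  0.0756 73.0626] tray x -0.0745 F [ 0.3  0.2 -1.2] M [-0.35  0.14 -0.01] t 22.175
0.039 0.007 [66, 67, 90, 118, 98, 73, 66, 65, 65, 65, 65, 66, 67, 66, 86, 110, 80, 60, 58, 58, 63]
0.039 0.025 [66, 66, 101, 120, 103, 74, 66, 66, 66, 66, 65, 66, 64, 63, 97, 125, 125, 126, 127, 126, 125]
0.039 0.045 [67, 68, 92, 117, 98, 71, 66, 65, 65, 66, 66, 66, 64, 63, 106, 103, 104, 111, 98, 83, 78]
-0.039 0.007 [73, 67, 67, 67, 66, 66, 66, 66, 66, 67, 67, 66, 63, 77, 118, 139, 141, 142, 142, 142, 142]
-0.039 0.025 [87, 83, 80, 75, 68, 66, 66, 66, 67, 67, 67, 68, 68, 91, 124, 140, 142, 141, 142, 142, 142]
-0.039 0.045 [61, 65, 67, 67, 67, 67, 68, 67, 67, 67, 67, 68, 71, 106, 132, 141, 141, 141, 141, 141, 141]
[([192, 220], 251), ([203, 244], 76), ([199, 315], 255), ([186, 327], 462), ([162, 336], 352)] [([158, 212], 83), ([154, 226], 127)]
```

The firm grip droops only about 2.5°. To get nose-up I'll press the handle down: the pan's heel bears on the floor ahead of the grip, so the lip rises.

send_rows(
  steps=[
    {"tx":-0.05,"ty":0,"tz":0.1,"turn":0,"grip":0},
    {"tx":-0.05,"ty":0,"tz":0.12,"turn":0,"grip":0},
    {"tx":0,"ty":0,"tz":0.1,"turn":0,"grip":0},
    {"tx":0,"ty":0,"tz":0.06,"turn":0,"grip":0},
    {"tx":0,"ty":0,"tz":0.05,"turn":0,"grip":0},
    {"tx":0,"ty":0,"tz":0.05,"turn":0,"grip":0},
    {"tx":0,"ty":0,"tz":0,"turn":0,"grip":0},
  ],
)

```text
time: 23.05
position: [0.5338, 0.143, 0.0486]
tool_rot: [2.524, 1.867, 0.001]
ft_force: [-3.7, -5.2, 10.7]
grip_width: 0.199
grip_force: 60.0
```

```bash
sed -i "s/-.04,.0101/-.02,.0301/" st4.py; python3 st4.py .067 -.006
```

```text
[5.33800e-01 1.43000e-01 4.87000e-02 7.29646e+01] tray x -0.0821 F [-3.7 -6.5 11.4] M [-0.99  0.82  0.15] t 23.15
0.039 0.007 [68, 68, 68, 76, 105, 120, 100, 72, 66, 66, 90, 110, 82, 72, 85, 99, 109, 109, 82, 49, 35]
0.039 0.025 [67, 67, 67, 70, 100, 120, 91, 69, 68, 67, 67, 94, 122, 123, 123, 114, 103, 83, 77, 67, 55]
0.039 0.045 [68, 67, 67, 70, 100, 120, 85, 68, 66, 66, 64, 67, 101, 122, 123, 124, 116, 94, 83, 72, 54]
-0.039 0.007 [67, 68, 67, 67, 68, 68, 68, 67, 67, 83, 110, 116, 128, 140, 142, 143, 143, 143, 143, 143, 143]
-0.039 0.025 [67, 67, 68, 68, 68, 68, 68, 68, 67, 67, 94, 122, 132, 140, 143, 143, 142, 143, 144, 143, 143]
-0.039 0.045 [86, 82, 79, 75, 68, 68, 68, 68, 68, 68, 72, 105, 130, 139, 142, 143, 143, 143, 143, 143, 143]
[([194, 220], 285), ([203, 244], 69), ([210, 316], 248), ([193, 328], 444), ([163, 336], 336)] [([162, 212], 126), ([156, 226], 127), ([170, 232], 55)]
```

```bash
cat > np_.py <<'E'
from sc import *
S=dict(np.load('side.npz'));T=dict(np.load('top.npz'))
O=np.array([.5557,.2222]);h=np.radians(73.2)
f=lambda P:np.round((np.dot(P[:2]-O,[np.cos(h),np.sin(h)]),np.dot(P[:2]-O,[-np.sin(h),np.cos(h)])),3).tolist()
z=float(sys.argv[1])
for d,nm in((S,'side'),(T,'top')):
    hsv=cv2.cvtColor(d['pixels'],cv2.COLOR_RGB2HSV); m=cv2.inRange(hsv,(3,110,50),(18,255,255)); n,l,st,c=cv2.connectedComponentsWithStats(m)
    for i in range(1,n):
        x,y,w,hh,a=st[i]
        if a>25 and abs(f(onz(d,*c[i],z))[1])<.06 and f(onz(d,*c[i],z))[0]>-.15: print(nm,np.round(c[i]),'box',w,hh,'area',a,'tray',f(onz(d,*c[i],z)))
E
python3 np_.py .032; python3 - <<'E'
from look import *
a=cv2.imread('pics/s.png')[295:350,140:235]; g=cv2.cvtColor(cv2.cvtColor(a,cv2.COLOR_BGR2RGB),cv2.COLOR_RGB2HSV)
m=cv2.inRange(g,(3,110,50),(18,255,255))
for r in m[::3,::2]: print(''.join('#' if v else '.' for v in r))
E
```

```text
side [210. 316.] box 17 18 area 248 tray [0.007, -0.013]
side [193. 328.] box 24 35 area 444 tray [0.04, -0.008]
side [163. 336.] box 23 24 area 336 tray [0.087, -0.021]
top [162. 212.] box 12 13 area 126 tray [0.091, -0.018]
top [156. 226.] box 12 14 area 127 tray [0.093, 0.018]
top [170. 232.] box 8 10 area 55 tray [0.055, 0.022]
................................................
................................................
................................................
................................................
................................................
................................#######.........
........................####...#########........
......................########.#########........
......................##################........
.....................#########..#######.........
......................########.....##...........
........#######........######...................
.......#########..........######................
.......#########.........########...............
.......#########..........######................
.......#########..........######................
.........########..........####.................
............###............#....................
...........#....................................
```

```bash
python3 - <<'E'
from sc import *
S=dict(np.load('side.npz'));T=dict(np.load('top.npz'))
O=np.array([.5557,.2222]);h=np.radians(73.2)
P,e=tri(T,(162,212),S,(162.5,335.5)); print(P,e,np.dot(P[:2]-O,[np.cos(h),np.sin(h)]),np.dot(P[:2]-O,[-np.sin(h),np.cos(h)]))
g=cv2.cvtColor(cv2.imread('pics/t.png'),cv2.COLOR_BGR2HSV)[200:242,140:185]; m=cv2.inRange(g,(3,110,50),(18,255,255))
for r in m[::2]: print(''.join('#' if v else '.' for v in r))
p=pose()[0]; print('lip',pts(p,-5.6,(.167,0,-.044)))
E
```

```text
[0.59723223 0.30148959 0.0385377 ] 0.0004123661028551952 0.08790960630230488 -0.01684240244599281
.............................................
.............................................
.............................................
...................######....................
.................##########..................
.................###########.................
................############.................
................############.................
.................#########...................
...................####......................
.............#######.........................
...........##########........................
..........############.......................
..........############.......................
..........############......####.............
...........#########.......######............
..............###..........#######...........
............................######...........
..............................#####..........
.............................................
.............................................
lip [0.58376629 0.30605833 0.02119684]
```

Two front nuts sit right on the lip against the end wall. I'll push forward so the wall rolls them back, and add some nose-up.

send_rows(
  steps=[
    {"tx":0.05,"ty":0,"tz":-0.02,"turn":0,"grip":0},
    {"tx":0.05,"ty":0,"tz":0,"turn":0,"grip":0},
    {"tx":0.04,"ty":0,"tz":0.02,"turn":0,"grip":0},
    {"tx":0,"ty":0,"tz":0.06,"turn":0,"grip":0},
    {"tx":-0.02,"ty":0,"tz":0.06,"turn":0,"grip":0},
    {"tx":0,"ty":0,"tz":0,"turn":0,"grip":0},
  ],
)

```text
time: 23.9
position: [0.5365, 0.1497, 0.0413]
tool_rot: [2.524, 1.866, 0.002]
ft_force: [-2.8, -6.2, 10.5]
grip_width: 0.196
grip_force: 60.0
```

```bash
python3 st4.py .067 -.006; python3 np_.py .038; python3 - <<'E'
from look import *
for f,b in(('s',(295,350,140,235)),('t',(200,242,140,185))):
    g=cv2.cvtColor(cv2.imread(f'pics/{f}.png'),cv2.COLOR_BGR2HSV)[b[0]:b[1],b[2]:b[3]]; m=cv2.inRange(g,(3,110,50),(18,255,255))
    for r in m[::3 if f=='s' else 2,::2 if f=='s' else 1]: print(''.join('#' if v else '.' for v in r))
E
```

```text
[5.36500e-01 1.49700e-01 4.14000e-02 7.29405e+01] tray x -0.075 F [-1.6 -6.1  9.8] M [-1.09  0.42  0.09] t 24.0
0.039 0.007 [68, 68, 68, 67, 66, 64, 83, 114, 107, 80, 68, 68, 65, 83, 107, 95, 97, 106, 110, 107, 77]
0.039 0.025 [67, 67, 68, 67, 67, 68, 86, 118, 115, 82, 67, 67, 68, 67, 72, 99, 119, 112, 100, 82, 73]
0.039 0.045 [67, 67, 67, 68, 67, 69, 84, 113, 113, 78, 67, 67, 67, 66, 66, 64, 77, 102, 78, 64, 64]
-0.039 0.007 [67, 70, 73, 75, 74, 73, 72, 70, 70, 68, 68, 66, 84, 115, 126, 135, 142, 143, 143, 143, 143]
-0.039 0.025 [78, 76, 74, 70, 65, 67, 67, 67, 68, 68, 68, 69, 69, 67, 103, 135, 142, 143, 143, 143, 144]
-0.039 0.045 [87, 88, 88, 87, 85, 83, 81, 77, 71, 67, 68, 68, 68, 69, 69, 83, 117, 138, 142, 143, 143]
[([195, 218], 299), ([202, 244], 63), ([185, 326], 1087)] [([163, 211], 48), ([163, 226], 121)]
side [185. 326.] box 57 38 area 1087 tray [0.051, -0.014]
top [163. 211.] box 6 12 area 48 tray [0.087, -0.02]
top [163. 226.] box 13 13 area 121 tray [0.075, 0.015]
................................................
................................................
.........
[... 1089 characters left out ...]
..........
.....................#####...................
......................####...................
........................##...................
.............................................
......................####...................
...................########..................
.................###########.................
.................############................
.................############................
..................############...............
.....................###......#..............
.............................................
.............................................
.............................................
.............................................
```

Nose-up is now about 12° and the front nuts rolled back. Lift straight up gently.

send_rows(
  steps=[
    {"tx":0,"ty":0,"tz":-0.05,"turn":0,"grip":0},
    {"tx":0,"ty":0,"tz":-0.1,"turn":0,"grip":0},
    {"tx":0,"ty":0,"tz":-0.15,"turn":0,"grip":0},
    {"tx":0,"ty":0,"tz":-0.2,"turn":0,"grip":0},
    {"tx":0,"ty":0,"tz":-0.2,"turn":0,"grip":0},
    {"tx":0,"ty":0,"tz":-0.1,"turn":0,"grip":0},
    {"tx":0,"ty":0,"tz":-0.05,"turn":0,"grip":0},
    {"tx":0,"ty":0,"tz":0,"turn":0,"grip":0},
  ],
)

```text
time: 25.0
position: [0.5346, 0.152, 0.0907]
tool_rot: [-2.524, -1.87, -0.0]
ft_force: [0.5, 0.1, -2.4]
grip_width: 0.198
grip_force: 60.0
```

```bash
python3 st4.py .067 -.006; python3 - <<'E'
from look import *
for f,b in(('s',(270,350,130,240)),('t',(200,242,140,185))):
    g=cv2.cvtColor(cv2.imread(f'pics/{f}.png'),cv2.COLOR_BGR2HSV)[b[0]:b[1],b[2]:b[3]]; m=cv2.inRange(g,(3,110,50),(18,255,255))
    for r in m[::3 if f=='s' else 2,::2 if f=='s' else 1]: print(''.join('#' if v else '.' for v in r))
E
```

```text
[ 0.5343  0.1519  0.0902 73.0646] tray x -0.0735 F [-0.5 -0.  -2.4] M [-0.27  0.14  0.07] t 25.1
0.039 0.007 [73, 71, 69, 68, 67, 67, 66, 65, 66, 66, 67, 64, 89, 107, 95, 99, 112, 118, 86, 50, 31]
0.039 0.025 [66, 66, 66, 66, 66, 66, 66, 65, 65, 66, 66, 67, 66, 77, 103, 90, 90, 91, 87, 81, 80]
0.039 0.045 [68, 66, 66, 66, 67, 66, 66, 65, 65, 66, 66, 66, 67, 63, 73, 102, 78, 61, 66, 72, 72]
-0.039 0.007 [65, 67, 70, 68, 68, 68, 68, 68, 68, 68, 65, 88, 127, 139, 141, 141, 142, 142, 142, 142, 142]
-0.039 0.025 [75, 72, 68, 66, 68, 68, 68, 68, 68, 66, 66, 64, 86, 126, 140, 142, 142, 142, 141, 141, 142]
-0.039 0.045 [88, 88, 87, 85, 82, 78, 74, 67, 68, 68, 68, 69, 69, 81, 116, 138, 141, 142, 142, 142, 142]
[([194, 220], 295), ([204, 244], 80), ([203, 303], 381), ([176, 311], 782)] [([157, 208], 27)]
.......................................................
.......................................................
.......................................................
.......................................................
.......................................................
..............
[... 1483 characters left out ...]
..........
.................##..........................
.............................................
.............................................
.............................................
.............................................
.............................................
.............................................
.............................................
......................##.....................
.......................##....................
.............................................
.............................................
.............................................
.............................................
.............................................
```

send_rows(
  steps=[
    {"tx":0,"ty":0,"tz":-0.1,"turn":0,"grip":0},
    {"tx":0,"ty":0,"tz":-0.2,"turn":0,"grip":0},
    {"tx":0,"ty":0,"tz":-0.3,"turn":0,"grip":0},
    {"tx":0,"ty":0,"tz":-0.4,"turn":0,"grip":0},
    {"tx":0,"ty":0,"tz":-0.4,"turn":0,"grip":0},
    {"tx":0,"ty":0,"tz":-0.4,"turn":0,"grip":0},
    {"tx":0,"ty":0,"tz":-0.3,"turn":0,"grip":0},
    {"tx":0,"ty":0,"tz":-0.2,"turn":0,"grip":0},
    {"tx":0,"ty":0,"tz":-0.1,"turn":0,"grip":0},
    {"tx":0,"ty":0,"tz":0,"turn":0,"grip":0},
  ],
)

```text
time: 26.35
position: [0.5346, 0.152, 0.2345]
tool_rot: [-2.524, -1.87, 0.0]
ft_force: [0.9, -1.1, -1.9]
grip_width: 0.199
grip_force: 60.0
```

```bash
python3 st4.py .067 -.006; python3 - <<'E'
from look import *
for f,b in(('s',(220,350,120,240)),('t',(200,252,140,200))):
    g=cv2.cvtColor(cv2.imread(f'pics/{f}.png'),cv2.COLOR_BGR2HSV)[b[0]:b[1],b[2]:b[3]]; m=cv2.inRange(g,(3,110,50),(18,255,255))
    for r in m[::3 if f=='s' else 2,::2 if f=='s' else 1]: 
      if r.any(): print(''.join('#' if v else '.' for v in r))
E
```

```text
[ 0.5342  0.1518  0.2338 73.0641] tray x -0.0736 F [-0.4 -0.5 -1.8] M [-0.32  0.17  0.  ] t 26.45
0.039 0.007 [105, 96, 87, 77, 69, 68, 66, 67, 66, 66, 68, 66, 70, 103, 92, 103, 87, 51, 35, 32, 31]
0.039 0.025 [67, 67, 67, 66, 66, 66, 66, 66, 66, 66, 65, 67, 66, 73, 105, 89, 88, 81, 80, 74, 55]
0.039 0.045 [73, 66, 67, 67, 66, 66, 66, 66, 66, 65, 66, 66, 67, 67, 64, 105, 71, 51, 51, 56, 63]
-0.039 0.007 [64, 63, 65, 66, 67, 67, 66, 66, 66, 66, 65, 62, 108, 79, 117, 127, 124, 125, 125, 128, 127]
-0.039 0.025 [76, 77, 75, 73, 67, 66, 65, 65, 66, 66, 67, 65, 64, 118, 138, 139, 139, 139, 104, 73, 43]
-0.039 0.045 [79, 83, 88, 88, 85, 83, 81, 76, 65, 65, 66, 67, 66, 64, 102, 135, 139, 139, 139, 139, 139]
[([187, 233], 400), ([156, 241], 886)] []
..............................######........................
....................####.....########.......................
..................########..##########......................
........#####....##########.###########.....................
......#########.###########.##############..................
.....######################..#############..................
.....###########..############.######.......................
.....###########...############.............................
......#########......#######................................
.........###.........#######................................
.....................#######................................
......................######................................
```

The scoop holds about 7.5° nose-up with all five nuts, and none shows in the tray. Next: verify the tub by triangulation and plan a gentle carry.

```bash
python3 - <<'E'
from sc import *
from plan import plan
np.set_printoptions(precision=4,suppress=True)
T=dict(pixels=cv2.imread('pics/top0.png'));S=dict()
a=dict(np.load('top.npz'));b=dict(np.load('side.npz'))
f=lambda u,v:(410+u*95/400,175+v*115/484); s=lambda u,v:(340+u*115/400,110+v*85/484)
q=[tri(a,f(*i),b,s(*j)) for i,j in(((100,70),(75,148)),((340,68),(175,20)),((362,337),(370,113)),((112,343),(280,255)))]
for r in q: print(r)
print(np.mean([r[0] for r in q],0))
p=pose()[0]
plan([[.53,.13,.245,73.2],[.505,.0,.255,45],[.497,-.2,.255,12],[.493,-.404,.245,1]],.34,p,.5)
E
```

```text
(array([ 0.638 , -0.3363,  0.095 ]), np.float64(0.00027321361804400385))
(array([ 0.6388, -0.4672,  0.0987]), np.float64(0.0007528140089180819))
(array([ 0.4892, -0.4722,  0.1001]), np.float64(0.0022829118497661085))
(array([ 0.4856, -0.3381,  0.099 ]), np.float64(0.0012791911017988827))
[ 0.5629 -0.4034  0.0982]
[tx,ty,tz,turn] [[-0.18, 0.02, -0.09, -0.01], [-0.19, 0.02, -0.1, -0.01], [-0.27, 0.03, -0.02, 0.44], [-0.27, 0.04, -0.02, 0.44], [-0.27, 0.06, -0.02, 0.44], [-0.27, 0.08, -0.02, 0.44], [-0.26, 0.09, -0.02, 0.44], [-0.25, 0.11, -0.02, 0.44], [-0.25, 0.13, -0.02, 0.44], [-0.23, 0.14, -0.02, 0.45], [-0.25, 0.23, -0.0, 0.41], [-0.23, 0.24, -0.0, 0.41]]
[tx,ty,tz,turn] [[-0.22, 0.25, -0.0, 0.41], [-0.2, 0.26, -0.0, 0.41], [-0.19, 0.28, -0.0, 0.41], [-0.17, 0.29, -0.0, 0.41], [-0.15, 0.29, -0.0, 0.42], [-0.14, 0.31, -0.0, 0.41], [-0.12, 0.31, -0.0, 0.42], [-0.1, 0.32, -0.0, 0.41], [-0.07, 0.3, 0.01, 0.13], [-0.06, 0.3, 0.02, 0.12], [-0.06, 0.3, 0.01, 0.13], [-0.05, 0.3, 0.02, 0.12]]
[tx,ty,tz,turn] [[-0.05, 0.31, 0.01, 0.13], [-0.04, 0.31, 0.02, 0.12], [-0.04, 0.31, 0.01, 0.13], [-0.04, 0.31, 0.02, 0.12], [-0.03, 0.31, 0.01, 0.13], [-0.02, 0.3, 0.02, 0.12], [-0.02, 0.31, 0.01, 0.13]]
ends [ 0.493  -0.4041  0.2452  0.9841]
```

Tub confirmed at (0.563, -0.403) with its rim at about 0.098. Carry.

send_rows(
  steps=[
    {"tx":-0.1,"ty":0.01,"tz":-0.07,"turn":0.1,"grip":0},
    {"tx":-0.19,"ty":0.02,"tz":-0.1,"turn":0.2,"grip":0},
    {"tx":-0.26,"ty":0.03,"tz":-0.04,"turn":0.35,"grip":0},
    {"tx":-0.27,"ty":0.04,"tz":-0.02,"turn":0.44,"grip":0},
    {"tx":-0.27,"ty":0.06,"tz":-0.02,"turn":0.44,"grip":0},
    {"tx":-0.27,"ty":0.08,"tz":-0.02,"turn":0.44,"grip":0},
    {"tx":-0.26,"ty":0.09,"tz":-0.02,"turn":0.44,"grip":0},
    {"tx":-0.25,"ty":0.11,"tz":-0.02,"turn":0.44,"grip":0},
    {"tx":-0.25,"ty":0.13,"tz":-0.02,"turn":0.44,"grip":0},
    {"tx":-0.23,"ty":0.14,"tz":-0.02,"turn":0.42,"grip":0},
    {"tx":-0.25,"ty":0.19,"tz":0,"turn":0.41,"grip":0},
    {"tx":-0.23,"ty":0.23,"tz":0,"turn":0.41,"grip":0},
  ],
)

```text
time: 27.95
position: [0.497, -0.0327, 0.2556]
tool_rot: [-2.983, -0.987, -0.0]
ft_force: [0.3, -0.6, -3.0]
grip_width: 0.197
grip_force: 60.0
```

send_rows(
  steps=[
    {"tx":-0.22,"ty":0.25,"tz":0,"turn":0.41,"grip":0},
    {"tx":-0.2,"ty":0.26,"tz":0,"turn":0.41,"grip":0},
    {"tx":-0.19,"ty":0.28,"tz":0,"turn":0.41,"grip":0},
    {"tx":-0.17,"ty":0.29,"tz":0,"turn":0.41,"grip":0},
    {"tx":-0.15,"ty":0.29,"tz":0,"turn":0.42,"grip":0},
    {"tx":-0.13,"ty":0.3,"tz":0,"turn":0.38,"grip":0},
    {"tx":-0.11,"ty":0.3,"tz":0,"turn":0.33,"grip":0},
    {"tx":-0.09,"ty":0.3,"tz":0,"turn":0.28,"grip":0},
    {"tx":-0.07,"ty":0.3,"tz":0.01,"turn":0.22,"grip":0},
    {"tx":-0.06,"ty":0.3,"tz":0.02,"turn":0.16,"grip":0},
    {"tx":-0.06,"ty":0.29,"tz":0.01,"turn":0.13,"grip":0},
    {"tx":-0.05,"ty":0.28,"tz":0.02,"turn":0.12,"grip":0},
  ],
)

```text
time: 29.45
position: [0.4861, -0.2612, 0.2519]
tool_rot: [3.135, 0.201, 0.0]
ft_force: [0.1, -0.4, -2.6]
grip_width: 0.201
grip_force: 60.0
```

```bash
python3 - <<'E'
from sc import *
from plan import plan
S=snap('side','s8');T=snap('top','t8'); p,_,s=pose(); print(np.round(p,4),s['time'],s['grip_width'],np.round(s['ft_force'],1))
print(nuts(S));print(nuts(T))
print('pan expected side',proj(S,pts(p,-7,(.11,0,-.02))),'top',proj(T,pts(p,-7,(.11,0,-.02))))
plan([[.493,-.404,.245,1]],.26,p,.5)
E
```

```text
[ 0.4853 -0.2629  0.2519  7.1415] 29.55 0.19679621774095782 [-0.3 -0.6 -2.8]
[([395, 2], 35), ([393, 29], 215), ([356, 89], 393), ([239, 185], 344), ([198, 218], 344), ([239, 210], 38), ([419, 244], 586)]
[([315, 147], 88), ([262, 152], 89), ([414, 186], 410), ([398, 188], 136), ([398, 204], 126), ([357, 309], 259)]
pan expected side [358.86992563  93.54750114] top [405.71550123 192.93943174]
[tx,ty,tz,turn] [[-0.02, 0.23, 0.01, 0.08], [-0.01, 0.24, 0.01, 0.08], [-0.01, 0.24, 0.01, 0.08], [-0.01, 0.23, 0.01, 0.08], [-0.01, 0.24, 0.01, 0.07], [-0.0, 0.23, 0.01, 0.08], [-0.0, 0.24, 0.01, 0.07], [0.0, 0.23, 0.01, 0.08], [0.0, 0.24, 0.02, 0.07], [0.01, 0.23, 0.01, 0.08]]
ends [ 0.493  -0.4038  0.2453  0.9815]
```

All five nuts are in the pan (top blobs of 410, 136 and 126 px) and the tray is empty. On to the tub.

send_rows(
  steps=[
    {"tx":-0.01,"ty":0.26,"tz":0.01,"turn":0.08,"grip":0},
    {"tx":0,"ty":0.26,"tz":0.01,"turn":0.08,"grip":0},
    {"tx":0,"ty":0.26,"tz":0.01,"turn":0.08,"grip":0},
    {"tx":0,"ty":0.26,"tz":0.01,"turn":0.08,"grip":0},
    {"tx":0,"ty":0.26,"tz":0.01,"turn":0.08,"grip":0},
    {"tx":0,"ty":0.25,"tz":0.01,"turn":0.08,"grip":0},
    {"tx":0,"ty":0.22,"tz":0.01,"turn":0.08,"grip":0},
    {"tx":0,"ty":0.18,"tz":0.01,"turn":0.08,"grip":0},
    {"tx":0.01,"ty":0.14,"tz":0.02,"turn":0.07,"grip":0},
    {"tx":0.01,"ty":0.08,"tz":0.01,"turn":0.08,"grip":0},
    {"tx":0,"ty":0,"tz":0,"turn":0,"grip":0},
  ],
)

```text
time: 30.92
position: [0.4979, -0.3899, 0.2453]
tool_rot: [-3.141, -0.029, 0.0]
ft_force: [0.6, 0.3, -2.3]
grip_width: 0.199
grip_force: 60.0
```

```bash
python3 - <<'E'
from sc import *
from plan import plan
S=snap('side','s9');T=snap('top','t9'); p,_,s=pose(); print(np.round(p,4),s['time'])
print([a for a in nuts(T) if a[0][0]>330]); print('lip top px',proj(T,pts(p,-7,(.167,0,-.044))),proj(T,pts(p,-7,(.067,0,-.044))))
plan([[.493,-.404,.245,1]],.26,p,.5)
E
```

```text
[ 0.4981 -0.3894  0.2454  1.0935] 31.025
[([473, 185], 739), ([354, 314], 206)]
lip top px [468.16537511 162.59358388] [469.44511926 209.62758981]
[tx,ty,tz,turn] [[-0.09, 0.24, 0.01, 0.01]]
ends [ 0.493  -0.4039  0.2448  1.0135]
```

send_rows(
  steps=[
    {"tx":-0.03,"ty":0.08,"tz":0,"turn":0,"grip":0},
    {"tx":-0.06,"ty":0.1,"tz":0,"turn":0,"grip":0},
    {"tx":0,"ty":0.06,"tz":0,"turn":0,"grip":0},
    {"tx":0,"ty":0,"tz":0,"turn":0,"grip":0},
    {"tx":0,"ty":0,"tz":0,"turn":0,"grip":0},
  ],
)

```text
time: 31.65
position: [0.4929, -0.4041, 0.2453]
tool_rot: [-3.141, -0.029, -0.0]
ft_force: [-0.5, 0.4, -1.8]
grip_width: 0.2
grip_force: 60.0
```

send_rows(
  steps=[
    {"tx":0,"ty":0,"tz":0,"turn":0,"grip":0},
    {"tx":0,"ty":0,"tz":0,"turn":0,"grip":0},
  ],
  newtons=30,
)

```text
time: 31.9
position: [0.4929, -0.4041, 0.2454]
tool_rot: [-3.141, -0.03, -0.0]
ft_force: [0.3, 0.3, -2.5]
grip_width: 0.202
grip_force: 30.0
```

```bash
cat > st5.py <<'E'
from sc import *
S=snap('side','sA');T=snap('top','tA'); p,_,s=pose(); print(np.round(p,4),s['time'],s['grip_width'],np.round(s['torque'],2),np.round(s['ft_force'],1))
print('T',[a for a in nuts(T) if a[0][0]>365],'S',[a for a in nuts(S) if a[0][0]>330 and a[0][1]<235 and a[0][1]>50])
E
python3 st5.py
```

```text
[ 0.4929 -0.4041  0.2454  1.0756] 32.0 0.1988128823503927 [-0.02  0.34 -0.05] [ 0.6 -0.1 -1.7]
T [([481, 188], 746)] S []
```

send_rows(
  steps=[
    {"tx":0,"ty":0,"tz":0,"turn":0,"grip":0},
    {"tx":0,"ty":0,"tz":0,"turn":0,"grip":0},
  ],
  newtons=15,
)

```text
time: 32.25
position: [0.4929, -0.4042, 0.2455]
tool_rot: [-3.141, -0.029, -0.0]
ft_force: [-0.3, -0.0, -2.4]
grip_width: 0.204
grip_force: 15.0
```

```bash
python3 st5.py
```

```text
[ 0.4925 -0.4043  0.2454  1.0529] 32.35 0.20105360832141542 [-0.04  0.47  0.  ] [-1.5 -0.1 -2.1]
T [([468, 212], 84)] S [([390, 122], 142)]
```

send_rows(
  steps=[
    {"tx":0,"ty":0,"tz":0,"turn":0,"grip":0},
    {"tx":0,"ty":0,"tz":0,"turn":0,"grip":0},
    {"tx":0,"ty":0,"tz":0,"turn":0,"grip":0},
  ],
  newtons=9,
)

```text
time: 32.72
position: [0.4929, -0.4043, 0.2455]
tool_rot: [3.141, 0.029, 0.0]
ft_force: [0.4, 0.2, -1.4]
grip_width: 0.203
grip_force: 9.0
```

```bash
python3 st5.py; python3 - <<'E'
from sc import *
S=dict(np.load('side.npz'));T=dict(np.load('top.npz'))
p=pose()[0]
for th in(20,35,50,65): print(th,'S lip',np.round(proj(S,pts(p,th,(.167,0,-.044)))),'back top',np.round(proj(S,pts(p,th,(.067,.039,-.006)))),'T lip',np.round(proj(T,pts(p,th,(.167,0,-.044)))),'lip',np.round(pts(p,th,(.167,0,-.044)),3))
for n,b in(('sA',(60,200,330,460)),('tA',(180,270,420,500))):
    g=cv2.imread(f'pics/{n}.png')[b[0]:b[1],b[2]:b[3]]; m=cv2.inRange(cv2.cvtColor(g,cv2.COLOR_BGR2HSV),(3,110,50),(18,255,255)); v=g.max(2)
    for i in range(0,v.shape[0],4): print(''.join('#' if m[i,j] else ' .:-=+*%'[min(7,v[i,j]//24)] for j in range(0,v.shape[1],2)))
E
```

```text
[ 0.4929 -0.4043  0.2455  1.063 ] 32.825 0.20742052285229196 [-0.08  0.17 -0.01] [-0.5  0.6 -0.7]
T [([447, 204], 111), ([468, 215], 28), ([446, 222], 38)] S [([402, 144], 87)]
20 S lip [379. 106.] back top [405.  92.] T lip [468. 187.] lip [ 0.635 -0.402  0.147]
35 S lip [389. 122.] back top [408. 100.] T lip [465. 204.] lip [ 0.604 -0.402  0.114]
50 S lip [402. 136.] back top [413. 107.] T lip [463. 223.] lip [ 0.566 -0.403  0.089]
65 S lip [418. 146.] back top [419. 112.] T lip [463. 242.] lip [ 0.524 -0.404  0.076]
-----------------------------########-::----------:::            
-----------------------------########:-:------------:            
-----------------------------########::----------:--.           :
-------------=++++--------.......:##--:----------::-           :-
++++++++++++++++++++++++=-:.........:---------------.          ..
+++++++++++++++++++++++++++++++=-:..:---------------::        ...
++++++++==+++=-++++++++++++++++++++++++-------:::-::.        ....
++++=-::==:::-++++++++++++++++++++++++++++++++--::..        .....
:::..........=++++++++++++++++++++++++++++++++=
[... 1977 characters left out ...]
***
--=*=:=***=######=*******+++++++::..=+++
+:=*+:=***+-####-+*****+++++++=... . . .
+:=*+:-******+++++=-==-::-=+++= . .  ...
+:=*+:-******=.........####... . . .....
*:-*+:-****+:##.............      ......
*:-++:-++**+-##.:...........    .....:::
*--=*::++++++-:.............  ......::::
*--=*::+++++++=..................:::::::
*=:=*::=++++++=..................:::::::
*+:=*-:=++++++-........ ......::::::::::
*+:=+-:=+++++++.............::::::::::::
*+::=-:-+++++++..........:::::::::::::::
+=::--:-+++++++:.......:::::::::::::::::
+=::--:-=:::::......::::::::::::::::::::
==-:-=---=--:.....::::::::::::::::::-:::
==-:::::::.......:::::::::::::::::::::::
========:...::::::::::::::::::::::::::::
```

Nuts are in the tub and the scoop hangs nose-down. Firm up the grip, raise it clear and check.

send_rows(
  steps=[
    {"tx":0,"ty":0,"tz":0,"turn":0,"grip":0},
    {"tx":0,"ty":0,"tz":-0.2,"turn":0,"grip":0},
    {"tx":0,"ty":0,"tz":-0.4,"turn":0,"grip":0},
    {"tx":0,"ty":0,"tz":-0.4,"turn":0,"grip":0},
    {"tx":0,"ty":0,"tz":-0.3,"turn":0,"grip":0},
    {"tx":0,"ty":0,"tz":0,"turn":0,"grip":0},
    {"tx":0,"ty":0,"tz":0,"turn":0,"grip":0},
  ],
  newtons=40,
)

```text
time: 33.7
position: [0.4926, -0.4041, 0.3226]
tool_rot: [-3.141, -0.029, 0.001]
ft_force: [1.0, -0.6, -1.6]
grip_width: 0.201
grip_force: 40.0
```

```bash
python3 st5.py; python3 - <<'E'
from sc import *
S=dict(np.load('side.npz'));T=dict(np.load('top.npz'))
p=pose()[0]
for th in(35,50,65,75): print(th,'S lip L,R',np.round(proj(S,pts(p,th,(.167,.039,-.044)))),np.round(proj(S,pts(p,th,(.167,-.039,-.044)))),'back bottom L',np.round(proj(S,pts(p,th,(.067,.039,-.044)))))
for n,b in(('sA',(40,190,330,470)),('tA',(180,270,400,500))):
    g=cv2.imread(f'pics/{n}.png')[b[0]:b[1],b[2]:b[3]]; m=cv2.inRange(cv2.cvtColor(g,cv2.COLOR_BGR2HSV),(3,110,50),(18,255,255)); v=g.max(2)
    for i in range(0,v.shape[0],4): print(b[0]+i,''.join('#' if m[i,j] else ' .:-=+*%'[min(7,v[i,j]//24)] for j in range(0,v.shape[1],2)))
E
```

```text
[ 0.4925 -0.4038  0.3222  1.0621] 33.8 0.199856079765616 [-0.03  0.19  0.04] [ 1.3 -0.  -1.8]
T [([447, 204], 116), ([450, 222], 108)] S [([397, 143], 55), ([408, 147], 35)]
35 S lip L,R [383.  98.] [400.  86.] back bottom L [419.  82.]
50 S lip L,R [397. 113.] [414. 100.] back bottom L [428.  87.]
65 S lip L,R [414. 124.] [430. 110.] back bottom L [437.  90.]
75 S lip L,R [426. 129.] [442. 115.] back bottom L [444.  90.]
40 ------------------------------########----------:::::::::.       :::::
44 ------------------------------########------------------:       ::::::
48 -----------------------------#########-----------------:       .::::::
52 -----------------------------########-----------------:       .:::::::
56 -----------------------------########-:---------------.       ::::::::
60 -----------------------------########-::----------:--:       -::::::::
64 -----------------------------########:-:----------:-:       :--:-:::::
68 -----------------------------########::-----------::       ::-::-:::::
72 -------------=++++=-------.......:##-:------------::::    :::::--:::::
76 +++++
[... 2725 characters left out ...]
*:=*+:-++**+######-:.............   ....
224 ***********:-++:-+++++:#####--............. ......
228 ***********--=*::++++++-:#:==...................::
232 ***********--=*::*+++++++++=:.................::::
236 ***********=:=*::+++++++++++=. .............::::::
240 ***********+:=*-:++++++++++++=............::::::::
244 ***********+:-+::=+++++++++++=..........::::::::::
248 ***********+::=-:=++++++++++++:......:.:::::::::::
252 **********+=::--:-++++++++++-.....:.::::::::::::::
256 ********+++=::--:-=::::::::......::::::::::::::--:
260 *****+===+==-:-=------==:.......::::::::::::::----
264 ***++==+=====:::::::::.......::::::::::::::::-----
268 *++=++==============:...:::.::::::::::::::--------
```

```bash
python3 plan.py '[[0.605,-0.116,0.30,29.5]]' .5
```

```text
[ 0.4925 -0.4038  0.3222  1.0621]
[tx,ty,tz,turn] [[0.18, -0.43, 0.03, -0.32], [0.2, -0.42, 0.03, -0.32], [0.22, -0.42, 0.03, -0.32], [0.23, -0.41, 0.04, -0.32], [0.25, -0.39, 0.03, -0.32], [0.27, -0.38, 0.04, -0.33], [0.29, -0.37, 0.03, -0.32], [0.3, -0.36, 0.04, -0.33], [0.32, -0.34, 0.03, -0.32], [0.34, -0.33, 0.04, -0.33], [0.35, -0.31, 0.03, -0.32]]
ends [ 0.6053 -0.1161  0.3    29.4621]
```

send_rows(
  steps=[
    {"tx":0.09,"ty":-0.22,"tz":0.03,"turn":-0.32,"grip":0},
    {"tx":0.2,"ty":-0.42,"tz":0.03,"turn":-0.32,"grip":0},
    {"tx":0.22,"ty":-0.42,"tz":0.03,"turn":-0.32,"grip":0},
    {"tx":0.23,"ty":-0.41,"tz":0.04,"turn":-0.32,"grip":0},
    {"tx":0.25,"ty":-0.39,"tz":0.03,"turn":-0.32,"grip":0},
    {"tx":0.27,"ty":-0.38,"tz":0.04,"turn":-0.33,"grip":0},
    {"tx":0.29,"ty":-0.37,"tz":0.03,"turn":-0.32,"grip":0},
    {"tx":0.3,"ty":-0.36,"tz":0.04,"turn":-0.33,"grip":0},
    {"tx":0.32,"ty":-0.34,"tz":0.03,"turn":-0.32,"grip":0},
    {"tx":0.34,"ty":-0.33,"tz":0.04,"turn":-0.33,"grip":0},
    {"tx":0.35,"ty":-0.31,"tz":0.03,"turn":-0.32,"grip":0},
    {"tx":0.08,"ty":-0.21,"tz":0,"turn":0,"grip":0},
  ],
  newtons=60,
)

```text
time: 35.3
position: [0.5992, -0.1129, 0.3005]
tool_rot: [-3.036, -0.804, 0.001]
ft_force: [0.3, -0.2, -1.5]
grip_width: 0.197
grip_force: 60.0
```

```bash
cat > st6.py <<'E'
from sc import *
S=snap('side','sB');T=snap('top','tB'); p,_,s=pose(); print(np.round(p,4),s['time'],s['grip_width'],np.round(s['ft_force'],1))
print('T',[a for a in nuts(T)],'S',[a for a in nuts(S)])
for th in(0,30,45,55,65,75): print(th,'lip L,R',np.round(proj(S,pts(p,th,(.167,.039,-.044)))),np.round(proj(S,pts(p,th,(.167,-.039,-.044)))),'back bottom L,R',np.round(proj(S,pts(p,th,(.067,.039,-.044)))),np.round(proj(S,pts(p,th,(.067,-.039,-.044)))),'back top L',np.round(proj(S,pts(p,th,(.067,.039,-.006)))))
b=list(map(int,sys.argv[1:5])); g=cv2.imread('pics/sB.png')[b[0]:b[1],b[2]:b[3]].max(2)
for i in range(0,g.shape[0],3): print(b[0]+i,''.join(' .:-=+*%'[min(7,g[i,j]//24)] for j in range(0,g.shape[1],2)))
E
python3 st6.py 90 250 270 420
```

```text
[ 0.5984 -0.1138  0.3011 29.6081] 35.4 0.19868276082223776 [ 0.1 -0.5 -0.7]
T [([306, 145], 26), ([262, 152], 88), ([447, 204], 111), ([466, 217], 109), ([450, 222], 108), ([462, 231], 110), ([472, 249], 94), ([340, 312], 34)] S [([397, 35], 1182), ([401, 144], 93), ([239, 185], 353), ([198, 218], 336), ([240, 210], 49), ([419, 244], 486)]
0 lip L,R [223. 118.] [234.  99.] back bottom L,R [277. 121.] [285. 102.] back top L [276. 101.]
30 lip L,R [251. 156.] [260. 136.] back bottom L,R [295. 136.] [302. 116.] back top L [284. 119.]
45 lip L,R [270. 170.] [278. 149.] back bottom L,R [306. 140.] [312. 120.] back top L [291. 126.]
55 lip L,R [285. 176.] [291. 155.] back bottom L,R [314. 141.] [319. 121.] back top L [296. 129.]
65 lip L,R [300. 181.] [305. 159.] back bottom L,R [321. 141.] [326. 121.] back top L [302. 132.]
75 lip L,R [315. 183.] [320. 162.] back bottom L,R [329. 140.] [333. 120.] back top L [308. 134.]
90 --------------------...      .::::::..-::..=+++++++++++++++++++++++++++++++
93 --------------------:..      ........:.....=+++++++++++++++++++++++++++++++
96 ----------
[... 3444 characters left out ...]
--------------------------------=+++++++++++++++++++++++++++
228 +++++++---:--------------------------------------=+++++++++++++++++++++++++
231 +++++++=-=====-----------==-------------------------+++++++++++++++++=+++++
234 +++++++++::::::::---=========-------------------------+++++++++++++++++++++
237 ++++++++++++++=----:::::::::::::::----------------------++++++++--+++++++++
240 +++++++++++++++++++++++++++++=---:::::::::----------------++++++-::=+++++++
243 ++++++++++++++++++++++++++++++++++--------------------------+++=::::-++++++
246 ++++++++++++++++++++++++++++++++++++--------------------------++-:::::=++++
249 +++++++++++++++++++++++++++++++++++++==-------------------------==:::::--++
```

All five nuts are in the tub. The scoop hangs at about 62° over the dish. I'll lay it down on an arc about the lip, with a softer grip.

```bash
python3 - <<'E'
from sc import *
from plan import plan
u=np.array([.870,.4924]);L=np.array([.6313,-.1014]);w=[]
for th,dz in((62,.012),(60,0),(50,0),(40,0),(30,0),(20,0),(10,0),(0,0)):
    t=np.radians(th); f=.167*np.cos(t)-.0445*np.sin(t); h=.0445*np.cos(t)+.167*np.sin(t); q=L-f*u; w.append([*q,.004+h+dz,29.5])
print(np.round(w,4).tolist()); p=pose()[0]; plan(w[:1],.5,p); plan(w[1:],.25,w[0])
T=dict(np.load('top.npz'))
for c in((447,204),(466,217),(450,222),(462,231),(472,249)): print(np.round(onz(T,*c,.049)-[.563,-.403,.049],3))
E
```

```text
[[0.5973, -0.1207, 0.1843, 29.5], [0.5922, -0.1235, 0.1709, 29.5], [0.5676, -0.1375, 0.1605, 29.5], [0.5449, -0.1503, 0.1454, 29.5], [0.5248, -0.1617, 0.126, 29.5], [0.508, -0.1712, 0.1029, 29.5], [0.4949, -0.1786, 0.0768, 29.5], [0.486, -0.1836, 0.0485, 29.5]]
[tx,ty,tz,turn] [[-0.02, 0.02, 0.49, 0.0], [-0.02, 0.02, 0.49, 0.0], [-0.02, 0.02, 0.48, 0.01], [-0.01, 0.03, 0.49, 0.0]]
ends [ 0.5974 -0.1206  0.1841 29.5281]
[tx,ty,tz,turn] [[-0.1, 0.0, 0.22, -0.0], [-0.16, 0.0, 0.06, -0.0], [-0.15, 0.0, 0.06, -0.0], [-0.16, 0.0, 0.06, -0.0], [-0.22, 0.0, 0.12, -0.0], [-0.21, 0.0, 0.13, -0.0], [-0.13, 0.0, 0.11, -0.0], [-0.13, 0.0, 0.11, -0.0], [-0.13, 0.0, 0.1, -0.0], [-0.11, 0.0, 0.13, -0.0], [-0.1, 0.0, 0.13, -0.0], [-0.11, 0.0, 0.13, -0.0]]
[tx,ty,tz,turn] [[-0.12, 0.0, 0.22, -0.0], [-0.13, 0.0, 0.21, -0.0], [-0.06, 0.0, 0.16, -0.0], [-0.06, 0.0, 0.16, -0.0], [-0.05, 0.0, 0.15, -0.0]]
ends [ 0.486  -0.1836  0.0487 29.5   ]
[ 0.057  0.027 -0.   ]
[ 0.025 -0.017 -0.   ]
[ 0.013  0.021 -0.   ]
[-0.008 -0.006 -0.   ]
[-0.051 -0.028 -0.   ]
```

send_rows(
  steps=[
    {"tx":-0.02,"ty":0.02,"tz":0.3,"turn":0,"grip":0},
    {"tx":-0.02,"ty":0.02,"tz":0.45,"turn":0,"grip":0},
    {"tx":-0.02,"ty":0.02,"tz":0.5,"turn":0.01,"grip":0},
    {"tx":-0.01,"ty":0.03,"tz":0.4,"turn":0,"grip":0},
    {"tx":0,"ty":0,"tz":0.3,"turn":0,"grip":0},
    {"tx":0,"ty":0,"tz":0,"turn":0,"grip":0},
    {"tx":0,"ty":0,"tz":0,"turn":0,"grip":0},
  ],
)

```text
time: 36.28
position: [0.5979, -0.1231, 0.1851]
tool_rot: [3.038, 0.796, 0.002]
ft_force: [0.2, -0.2, -2.4]
grip_width: 0.198
grip_force: 60.0
```

```bash
python3 st6.py 150 245 280 380
```

```text
[ 0.5982 -0.1229  0.1855 29.3805] 36.375 0.20051890333023037 [-0.1  1.4 -1.3]
T [([263, 152], 92), ([311, 148], 72), ([447, 204], 110), ([466, 217], 107), ([450, 222], 110), ([462, 231], 110), ([472, 249], 93)] S [([397, 35], 1178), ([401, 144], 92), ([209, 160], 67), ([212, 177], 81), ([239, 185], 345), ([171, 181], 62), ([198, 218], 332), ([241, 210], 50), ([427, 241], 165), ([415, 245], 318)]
0 lip L,R [233. 170.] [243. 149.] back bottom L,R [284. 173.] [291. 152.] back top L [283. 156.]
30 lip L,R [259. 203.] [267. 181.] back bottom L,R [300. 186.] [306. 165.] back top L [290. 171.]
45 lip L,R [277. 215.] [284. 193.] back bottom L,R [310. 189.] [315. 168.] back top L [296. 177.]
55 lip L,R [290. 221.] [296. 199.] back bottom L,R [317. 191.] [322. 169.] back top L [301. 180.]
65 lip L,R [304. 225.] [309. 203.] back bottom L,R [324. 191.] [329. 169.] back top L [307. 183.]
75 lip L,R [318. 227.] [323. 205.] back bottom L,R [331. 190.] [335. 168.] back top L [312. 185.]
150 ++++++=:----------:.......++++++++++++++=:::::::::
153 ++++++=::---------:......=+++++++++++++==:::::::::
156 
[... 945 characters left out ...]
::::::---------------====----=++++++++++
210 +++++++-:-:::::------------------=====+=++++++++++
213 ++++++=-:--:::---------------------==++=++++++++++
216 ++++++=:---:---------------------------+++++++++++
219 ++++++=-=------------------------------+++++++++++
222 ++++++-=---------------------------------+++++++++
225 +++++=:-----------------------------------=+++++++
228 +++++---------------------------------------=+++++
231 ++++=-----------------------------------------=+++
234 ++++::::::::---======--=-------------------------+
237 +++++++++==----::::::::::::-:---------------------
240 ++++++++++++++++++++++++=---:::::::::-------------
243 +++++++++++++++++++++++++++++---------------------
```

send_rows(
  steps=[
    {"tx":-0.05,"ty":-0.02,"tz":0.12,"turn":0,"grip":0},
    {"tx":-0.05,"ty":-0.01,"tz":0.12,"turn":0,"grip":0},
    {"tx":-0.16,"ty":0,"tz":0.06,"turn":0,"grip":0},
    {"tx":-0.15,"ty":0,"tz":0.06,"turn":0,"grip":0},
    {"tx":-0.16,"ty":0,"tz":0.06,"turn":0,"grip":0},
    {"tx":-0.22,"ty":0,"tz":0.12,"turn":0,"grip":0},
    {"tx":-0.21,"ty":0,"tz":0.13,"turn":0,"grip":0},
    {"tx":-0.13,"ty":0,"tz":0.11,"turn":0,"grip":0},
    {"tx":-0.13,"ty":0,"tz":0.11,"turn":0,"grip":0},
    {"tx":-0.13,"ty":0,"tz":0.1,"turn":0,"grip":0},
    {"tx":0,"ty":0,"tz":0,"turn":0,"grip":0},
  ],
  newtons=25,
)

```text
time: 37.75
position: [0.5227, -0.164, 0.1255]
tool_rot: [3.039, 0.793, -0.0]
ft_force: [-2.7, -1.6, 5.1]
grip_width: 0.204
grip_force: 25.0
```

```bash
sed -i 's/th in(0,30,45,55,65,75)/th in(0,10,20,30,40,50)/' st6.py; python3 st6.py 165 248 270 400
```

```text
[ 0.524  -0.1629  0.1256 29.3279] 37.85 0.20099603476951278 [-2. -2.  4.]
T [([316, 148], 90), ([262, 152], 84), ([447, 205], 117), ([466, 217], 108), ([450, 222], 111), ([462, 231], 109), ([472, 249], 93)] S [([400, 35], 857), ([242, 141], 102), ([206, 143], 117), ([401, 144], 94), ([243, 155], 70), ([209, 160], 142), ([212, 176], 91), ([239, 185], 336), ([170, 180], 32), ([197, 218], 322), ([239, 210], 31), ([419, 243], 561)]
0 lip L,R [277. 198.] [285. 176.] back bottom L,R [327. 201.] [331. 180.] back top L [327. 186.]
10 lip L,R [283. 209.] [290. 187.] back bottom L,R [331. 206.] [335. 184.] back top L [328. 191.]
20 lip L,R [291. 220.] [297. 198.] back bottom L,R [336. 210.] [340. 188.] back top L [330. 195.]
30 lip L,R [300. 229.] [306. 207.] back bottom L,R [342. 214.] [345. 191.] back top L [333. 200.]
40 lip L,R [311. 237.] [316. 214.] back bottom L,R [348. 216.] [351. 194.] back top L [336. 204.]
50 lip L,R [323. 243.] [328. 221.] back bottom L,R [355. 218.] [358. 195.] back top L [341. 207.]
165 -:::==++++++:-----------:++++++++++++++...:::   .         :--::::
168 ---=:++
[... 1178 characters left out ...]

219 +++++++++++=-+++++=++=-:::::::::::------------------------=++++++
222 +++++++++++-==+====+==-:::::::------------------------------=++++
225 ++++++++++==+++===+++==-::------------------------------------=++
228 ++++++++++-==+++++++==-----------------------------------------==
231 +++++++++==++++++++===+=+++++++=---------------------------------
234 +++++++++::::::::--=====+++++++=---------------------------------
237 ++++++++++++++==----::---::::::::------------------=------------:
240 ++++++++++++++++++++++++++++++=----:::::::----------------------:
243 +++++++++++++++++++++++++++++++++++++++++++++==+===-------------:
246 +++++++++++++++++++++++++++++++++++++++++++++++++++--------------
```

The scoop is following well, at about 33°. Finish the arc.

send_rows(
  steps=[
    {"tx":-0.11,"ty":0,"tz":0.13,"turn":0,"grip":0},
    {"tx":-0.1,"ty":0,"tz":0.13,"turn":0,"grip":0},
    {"tx":-0.1,"ty":0,"tz":0.13,"turn":0,"grip":0},
    {"tx":-0.12,"ty":0,"tz":0.2,"turn":0,"grip":0},
    {"tx":-0.11,"ty":0,"tz":0.2,"turn":0,"grip":0},
    {"tx":-0.06,"ty":0,"tz":0.16,"turn":0,"grip":0},
    {"tx":-0.06,"ty":0,"tz":0.16,"turn":0,"grip":0},
    {"tx":-0.03,"ty":0,"tz":0.1,"turn":0,"grip":0},
    {"tx":0,"ty":0,"tz":0,"turn":0,"grip":0},
  ],
)

```text
time: 38.98
position: [0.4876, -0.1821, 0.0518]
tool_rot: [-3.039, -0.797, 0.001]
ft_force: [-0.1, -0.8, 0.5]
grip_width: 0.201
grip_force: 25.0
```

```bash
sed -i 's/th in(0,10,20,30,40,50)/th in(0,5,10,20)/' st6.py; python3 st6.py 180 248 270 400
```

```text
[ 0.4881 -0.1821  0.0524 29.4005] 39.075 0.2022384242205003 [-0.8 -0.4  0.7]
T [([316, 148], 88), ([262, 152], 85), ([447, 205], 114), ([466, 218], 107), ([450, 222], 110), ([462, 231], 111), ([472, 249], 93)] S [([326, 129], 57), ([207, 143], 130), ([243, 141], 131), ([408, 148], 28), ([244, 155], 70), ([209, 160], 145), ([212, 176], 94), ([239, 185], 341), ([170, 180], 38), ([197, 218], 322), ([240, 210], 35), ([419, 243], 591)]
0 lip L,R [299. 228.] [304. 205.] back bottom L,R [346. 231.] [349. 209.] back top L [347. 217.]
5 lip L,R [301. 233.] [306. 211.] back bottom L,R [348. 234.] [351. 211.] back top L [347. 219.]
10 lip L,R [304. 238.] [309. 216.] back bottom L,R [350. 236.] [353. 213.] back top L [347. 222.]
20 lip L,R [311. 248.] [316. 225.] back bottom L,R [355. 240.] [358. 217.] back top L [349. 226.]
180 ::::-=+++++++++++++++++++++++++++++++++++++++++.....:............
183 ::::-++++++++++++++++++++++++++++++++++++++++++..................
186 :::-++++++++++++++++++++++++++++++++++++++++++=..................
189 -=++++++++++++++++++++++++++++++++++++++++++++=............ .
[... 634 characters left out ...]

219 +++++++++++=-++++++==++++++-:::::::::::-::----------------------=
222 +++++++++++-+++===++=======-:::::::::::::------------------------
225 ++++++++++==++++++++=-:::::::::::::::::::+-----------------------
228 ++++++++++-=++++=++==--::::::::::::::::::+=----------------------
231 ++++++++++=+++++++++=====-----:---::::::-==+---------------------
234 +++++++++::::::::--====++++++++++++++++++==+---------------------
237 +++++++++++++++=----::---:::::::--==+++++=---------=------------:
240 ++++++++++++++++++++++++++++++=-----:--:::----------------------:
243 ++++++++++++++++++++++++++++++++++++++++++--=----==-------------:
246 ++++++++++++++++++++++++++++++++++++++++++++=====-=-----=--------
```

Nearly flat. Lower the last 3 mm, open, and withdraw upward.

send_rows(
  steps=[
    {"tx":0,"ty":0,"tz":0.05,"turn":0,"grip":0},
    {"tx":0,"ty":0,"tz":0,"turn":0,"grip":0},
    {"tx":0,"ty":0,"tz":0,"turn":0,"grip":0.6},
    {"tx":0,"ty":0,"tz":0,"turn":0,"grip":0.6},
    {"tx":0,"ty":0,"tz":0,"turn":0,"grip":0.6},
    {"tx":0,"ty":0,"tz":0,"turn":0,"grip":0.6},
    {"tx":0,"ty":0,"tz":0,"turn":0,"grip":0.6},
    {"tx":0,"ty":0,"tz":-0.3,"turn":0,"grip":0.6},
    {"tx":0,"ty":0,"tz":-0.7,"turn":0,"grip":0.6},
    {"tx":0,"ty":0,"tz":-0.8,"turn":0,"grip":0.6},
    {"tx":-0.4,"ty":0,"tz":-0.8,"turn":0,"grip":0.6},
    {"tx":0,"ty":0,"tz":0,"turn":0,"grip":0.6},
  ],
)

```text
time: 40.58
position: [0.4684, -0.1967, 0.2105]
tool_rot: [3.037, 0.791, 0.014]
ft_force: [0.1, -0.1, -0.1]
grip_width: 0.599
grip_force: 0.0
```

```bash
python3 - <<'E'
from m import *
np.set_printoptions(precision=4,suppress=True)
from plan import pose
from sc import nuts
S=snap('side','sZ');T=snap('top','tZ'); p,_,s=pose(); print(np.round(p,4),s['time'],s['grip_width'])
hs=handle(S,(330,180,80,45)); print('side handle now',hs,'before',handle(dict(S,pixels=cv2.imread('pics/side0.png')[:,:,::-1]),(340,185,70,40)))
print(nuts(T))
# drift of bystanders/tub: difference of top pictures
a=cv2.imread('pics/top0.png',0).astype(int);b=cv2.imread('pics/tZ.png',0).astype(int); m=(abs(a-b)>30).astype(np.uint8)
n,l,st,c=cv2.connectedComponentsWithStats(m); print('diff',[(st[i].tolist()) for i in range(1,n) if st[i,4]>12])
g=cv2.imread('pics/sZ.png')[185:248,275:410].max(2)
for i in range(0,g.shape[0],3): print(185+i,''.join(' .:-=+*%'[min(7,g[i,j]//24)] for j in range(0,g.shape[1],2)))
E
```

```text
[ 0.4672 -0.1941  0.2063 29.354 ] 40.675 0.5990174323280655
side handle now (array([377.3171, 205.015 ]), [array([405.0443, 199.2117], dtype=float32), array([349.5899, 210.8184], dtype=float32)], (14.727384567260742, 56.656044006347656), np.int32(807)) before (array([373.7692, 204.8461]), [array([401.0769, 199.3846], dtype=float32), array([346.4615, 210.3077], dtype=float32)], (13.728130340576172, 55.696983337402344), np.int32(746))
[([316, 148], 88), ([262, 152], 87), ([448, 204], 111), ([466, 217], 111), ([449, 222], 116), ([462, 231], 113), ([472, 249], 96)]
diff [[302, 184, 123, 296, 17387], [423, 199, 7, 54, 207], [432, 199, 23, 45, 452], [164, 205, 31, 20, 388], [455, 212, 19, 27, 320], [443, 215, 14, 15, 165], [158, 223, 46, 21, 581], [465, 243, 15, 11, 139], [11, 285, 288, 150, 12318], [0, 334, 252, 146, 11450], [254, 426, 35, 19, 253], [300, 472, 21, 8, 82]]
185 :-+++++++++++++++++++++++++++++++++++++++++++++++++++++++=:.........
188 +++++++++++++++++++++++++++++++++++++++++++++=--------------+=:.....
191 +++++++++++++++++++++++++++++++++++++++++++++----------------=++++:.
1
[... 612 characters left out ...]
:::---=======:--==-------------------------
221 ++++++++=-===============::::::::::::::-----------------------------
224 ++++++++===========:::::::::::::::::::====--------------------------
227 +++++++=-==========:::::::::::::::::::===++=------------------------
230 +++++++=========------::::::::::::::::+==+++------------------------
233 ++++++=::---========+=+++++==++++==---+==+=-------------------------
236 +++++++=-----:::::::::::--======+++++++=+++-------------------:++---
239 +++++++++++++++++++++===------:::::::::-++++=-====------------::=+=-
242 ++++++++++++++++++++++++++++++++++++==-=+++++++++++++++++++++=:::-++
245 +++++++++++++++++++++++++++++++++++++++++++++++++++++++++++++-::::-+
```

The scoop lies flat in its dish, with its handle matching the starting view in slope and height. All five nuts are in the tub and the arm is clear, so I'm handing in.

```bash
python3 -c "
from bench import ctrl; print(ctrl.close_job())"
```

```text
the job is handed in; nothing more can be done
None
```

Job handed in at about 41 s of the 64 s limit: by the last camera check all five walnuts are in the tub on the scale, the scoop lies flat in its dish, and the tub and other items show no sign of having moved.

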